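# Set out a well plate and a culture dish on the light pad

### The arm

A 7-joint arm with a two-finger parallel gripper is mounted at the origin on the work surface. World frame = base frame: x ahead of the robot, y to its left, z up, the work surface at z = 0. Lengths are in mm, angles in rad, forces in N, time in s.
With the tool pointing down it reaches from about 400 to 875 mm from the base axis. Payload 4.4 kg.
Tool frame: the origin (TCP) lies on the centre line of the jaws, within the pads' length; the fingertips stand 14 mm ahead of it and the grasp point (between the pads) lies 5 mm behind it; z points along the fingers, x is the direction in which the jaws open and shut, and the axes are right-handed (so a half turn about z gives the same grasp; the last joint's range is limited). The gripper opens to 85 mm and grips with 20 to 120 N. Pads are 22 mm wide; open, the fingers measure 114 mm over their backs; the gripper's body (76 mm by 85 mm) begins 54 mm behind the grasp point. The pads swing forward as they close: fully open they stand 13 mm farther back than shut.
Start: joints at [1.258, 0.628, 0.038, 1.517, -0.027, 0.996, -0.02], TCP at [158.824, -630.312, 220.713] pointing down, gripper open.
Joint ranges: [-3.06, 3.06], [-0.37, 2.12], [-1.25, 1.32], [0.18, 2.47], [-1.1, 4.24], [0.23, 1.98], [-2.94, 2.94]. Speed limits (rad/s): [2.57, 2.57, 3.14, 3.14, 3.14, 3.14, 3.14].

### API

Orientations are given as [roll, pitch, yaw] about the fixed x, y, z axes, in that order (R = Rz(yaw) Ry(pitch) Rx(roll)).
In Python, from cell import ctrl gives the robot as it stands.
- The arm moves only by the tool send_rows, never from a script. Its argument "commands" is a list of rows, each a list of 5 numbers: the finger opening in mm, from 0 to 85.4, then the shift along the tool's x, y, z in mm, then the turn about the tool's z in degrees. In form: [[grip, x, y, z, roll], ...]. A call has 1 to 5 rows; each row is the pose to reach, as a shift and turn from the pose measured when the call began, along the tool's axes at that moment; what a row does not reach only later rows make up. A row lasts 1/10 s, in which the tool goes at most 50 mm and 8.59 degrees, less where a joint would pass 70% of its speed; a pose out of reach is approached as far as the arm can. A call with a gripper value outside its range is refused whole. The fingers move at their own pace and stop on an object; the grip force is fixed at half the most. Time passes only in rows, so rows that repeat a pose let the fingers close. It gives the time, the measured TCP pose, the force and the opening at its end, in the units of the state.
- ctrl.read_state(): the state, without advancing time (a new reading comes with each control period).
- ctrl.get_image(name): name is "scene" or "top"; returns the picture (400x640x3 uint8, red, green, blue); there is no depth.
- ctrl.camera_params(name): a dict with "fx", "fy", "cx", "cy" (pixels), "cam_to_world" (4x4, takes a point from camera to world coordinates). Camera axes: x right, y down, z forward; pixel columns grow to the right and rows downward; lengths in mm; the calibration is good to about 2 mm. A picture is of the moment at which its call begins. camera_params takes no time and is no camera call.
- ctrl.finish_job(): hands the job in, once; it reports no verdict.
The state is a dict: "clock": time; "qpos": joint angles; "qd": joint speeds; "tau": joint torques, N m; "eef_pos": TCP position; "tool_rot": TCP orientation; "force": force on the tool from outside, world axes, zero at the start; "torque": the same for the moment, N m; "width": finger opening in mm.
Only numpy, scipy, OpenCV 4.12 (cv2) and the standard library are available. Lean on these libraries where they do the work, as an engineer would, in place of code of your own. Each camera call takes 0.05 s, during which the arm holds its last target.

### The job

Get the light pad ready for a photograph by pushing things along it with the fingertips: push the black well plate fully home into the corner, flat against both the long steel fence and the short side stop, and push the small round culture dish onto the printed ring so that it sits centrally inside it. Only push them along the pad: do not lift or tip either one, and leave the vial and everything else on the bench where it is.

Things in the scene. Friction and masses are not known exactly. Their poses are not given: they have to be found in the camera images.
- pad: Fixed light pad, 260 mm (its x) by 500 mm (its y) by 10 mm thick, grey rim, white top, turned up to 9 degrees. Origin: centre of its underside. Two fixed dark steel bars on it, 12 mm wide, 14 mm high, form a corner: a long fence along y (y -88 to 212 mm), its near face at pad x = 100 mm, and a side stop along x (x -8 to 112 mm), its inner face at pad y = 200 mm.
- corner (a point): Inside corner where the fence's face and the side stop's face meet, at the height of the pad's top (pad x +100, y +200 mm).
- ring_mark (a point): Centre of the thin dark ring printed flat on the pad (pad x +45, y -160 mm). The line's middle radius is 37 mm, its inner radius about 36 mm.
- plate: Loose black 24-well plate with pale wells, 86 mm (its x) by 128 mm (its y) by 19 mm high, 0.1 to 0.2 kg. Origin: centre of its underside, z up. Starts flat on the pad, turned up to 16 degrees against it, a 128 mm side towards the fence. Fully home, its centre is at pad x 57, y 136 mm, the long side against the fence.
- dish: Loose round culture dish with its lid on, 60 mm in diameter and 15 mm high, clear with an amber filling, about 0.04 kg. Origin at the centre of its underside, z up. It starts on the pad between the ring and the pad's near edge.
- vial: Bystander: small capped vial, 22 mm in diameter, 42 mm high, standing loose on the pad between the ring and the plate. Origin at the centre of its underside.
- reagent: Bystander: reagent bottle, 64 mm in diameter, 130 mm high, standing on the bench to the left of the pad (+y). Origin under its centre.
- jar: Bystander: jar, 60 mm in diameter, 70 mm high, standing on the bench to the right of the pad (-y). Origin under its centre.
- stack: Bystander: stack of four larger empty dishes, 91 mm in diameter, 60 mm high, on the bench to the right of the pad (-y). Origin under its centre.
- forceps: Bystander: steel forceps lying on the bench to the left of the pad (+y), about 130 mm long, 8 mm high. Origin at the middle, at bench height.
Not all that is in view belongs to the job. There is more than one size of the dish; the one meant has the size given above.

How it is judged:
By the outcome, as a careful person would: the job done as asked, in the order asked, and still so for the second after the job is handed in, with the robot touching nothing.
It also fails if it takes over 59 s, if anything falls off the work surface, if the arm or the gripper's body presses on something with over 40 N, if the wrist force passes 120 N, or if a joint passes its speed limit or range.

## Working session

There is one attempt and no reset: what is moved stays moved. The work goes in short steps, Python scripts to look and compute and a tool call to move; the robot and the scene stay as the last step left them, time stands still between calls to the robot, and variables do not carry over. Pictures are saved under pics/ and viewed, and the job is handed in when it is done.

Besides the shell and the picture viewer there is one more tool, called after ">>>" in YAML: its name, and indented under it one key for each argument. send_rows: Moves the arm, as the interface text tells. Its arguments: {"type":"object","properties":{"commands":{"type":"array"}},"required":["commands"]}

```bash
mkdir -p pics; ls; python3 - <<'E'
from cell import ctrl
import cv2
s=ctrl.read_state();print(s)
for n in("scene","top"):
    cv2.imwrite(f"pics/{n}0.png",ctrl.get_image(n)[:,:,::-1]);print(n,ctrl.camera_params(n))
E
```

```text
pics
{'clock': 0.0, 'qpos': array([ 1.25819458,  0.62933885,  0.03840132,  1.51836973, -0.02702851,
        0.99629246, -0.01999811]), 'qd': array([ 0.00117386, -0.00042675,  0.00121351,  0.0017483 , -0.00047559,
       -0.00060214,  0.00139105]), 'tau': array([-9.10764065e-04, -5.63410950e+01,  1.22603673e+00, -1.93451214e+01,
        1.10788512e-02,  1.06157022e-02,  3.03111605e-06]), 'eef_pos': array([ 158.69966681, -629.66439544,  219.79251812]), 'tool_rot': array([-3.14156950e+00,  1.89228322e-03, -1.32397534e+00]), 'force': array([ 0.13252107, -0.15620231, -0.63455858]), 'torque': array([-0.07947592,  0.02201901,  0.04406769]), 'width': 85.76613632488046}
scene {'fx': 450.6310607777602, 'fy': 450.6310607777602, 'cx': 319.53730353011144, 'cy': 191.6752254463852, 'cam_to_world': array([[-5.80105348e-01,  5.57849946e-01, -5.93532832e-01,
         1.23784071e+03],
       [ 8.14506578e-01,  3.90532907e-01, -4.29025738e-01,
         5.02077501e+02],
       [-7.53788239e-03, -7.32316521e-01, -6.80922678e-01,
         8.53079486e+02],
       [ 0.00000000e+00,  0.00000000e+00,  0.00000000e+00,
         1.00000000e+00]])}
top {'fx': 429.2564514636529, 'fy': 429.2564514636529, 'cx': 318.197736159051, 'cy': 195.9068950283954, 'cam_to_world': array([[-2.84805005e-02, -9.96158739e-01,  8.28047540e-02,
         4.50002571e+02],
       [-9.99561689e-01,  2.90513192e-02,  5.69663294e-03,
        -4.71870743e+00],
       [-8.08033802e-03, -8.26062167e-02, -9.96549508e-01,
         1.34547888e+03],
       [ 0.00000000e+00,  0.00000000e+00,  0.00000000e+00,
         1.00000000e+00]])}
```

View pics/scene0.png

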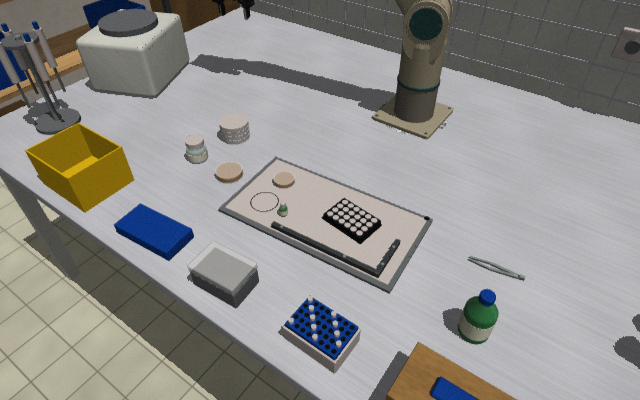

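View pics/top0.png

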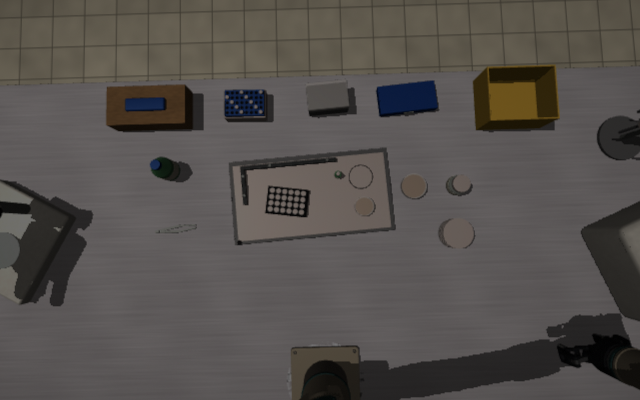

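```bash
cat > h.py <<'E'
import numpy as np,cv2
from cell import ctrl
P={n:ctrl.camera_params(n) for n in("scene","top")}
def ray(n,uv,z):
    p=P[n];uv=np.atleast_2d(np.asarray(uv,float));T=p["cam_to_world"]
    d=np.c_[(uv[:,0]-p["cx"])/p["fx"],(uv[:,1]-p["cy"])/p["fy"],np.ones(len(uv))]@T[:3,:3].T
    o=T[:3,3];return o+d*((z-o[2])/d[:,2])[:,None]
def proj(n,X):
    p=P[n];T=p["cam_to_world"];c=(np.atleast_2d(X)-T[:3,3])@T[:3,:3]
    return np.c_[c[:,0]/c[:,2]*p["fx"]+p["cx"],c[:,1]/c[:,2]*p["fy"]+p["cy"]]
E
python3 - <<'E'
import cv2
a=cv2.imread("pics/top0.png")[140:250,225:425];cv2.imwrite("pics/topc.png",cv2.resize(a,None,fx=4,fy=4,interpolation=cv2.INTER_CUBIC))
a=cv2.imread("pics/scene0.png")[145:295,205:440];cv2.imwrite("pics/scenec.png",cv2.resize(a,None,fx=3.4,fy=3.4,interpolation=cv2.INTER_CUBIC))
E
```

```text
(no output)
```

View pics/topc.png

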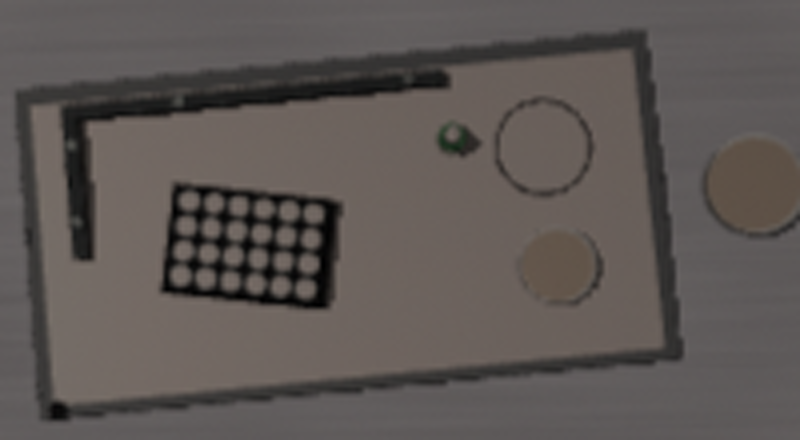

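View pics/scenec.png

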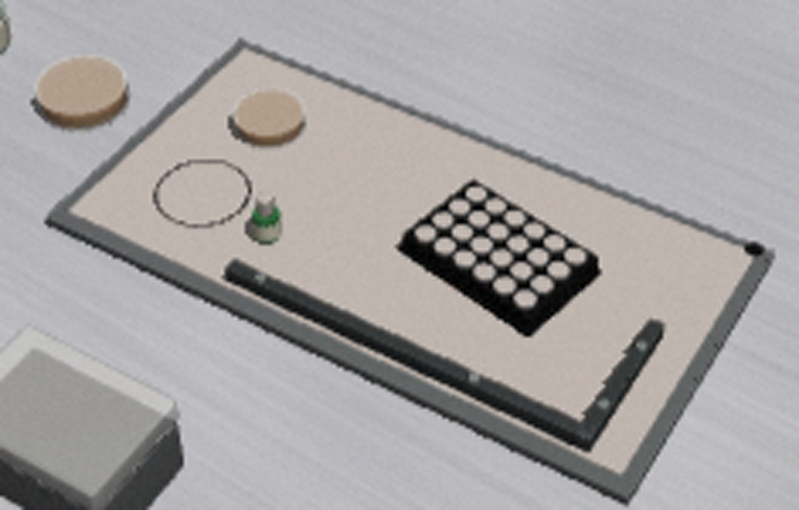

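```bash
cat >> h.py <<'E'
def measure(imgs,verbose=True,draw=None):
    out={}
    for n in("top","scene"):
        im=imgs[n];f=4
        # rectified metric view at z=10: 2px/mm... x 380..760, y -330..330
        g=np.array([[380,-330],[380,330],[760,330],[760,-330]],float)
        src=proj(n,np.c_[g,np.full(4,10.)]).astype(np.float32)
        dst=np.array([[660,380],[0,380],[0,0],[660,0]],np.float32)*2
        H=cv2.getPerspectiveTransform(src,dst)
        r=cv2.warpPerspective(im,H,(1320,760),flags=cv2.INTER_CUBIC)
        out[n]=r
    return out
def w(p): # rectified px -> world xy (z=10 plane)
    p=np.atleast_2d(p);return np.c_[760-p[:,1]/2,330-p[:,0]/2]
E
python3 - <<'E'
from h import *
imgs={n:cv2.cvtColor(cv2.imread(f"pics/{n}0.png"),cv2.COLOR_BGR2RGB) for n in P}
o=measure(imgs)
for n in o: cv2.imwrite(f"pics/r_{n}.png",cv2.resize(o[n],(792,456))[:,:,::-1]);np.save(f"/tmp/{n}.npy",o[n])
for n in o:
    r=o[n];hsv=cv2.cvtColor(r,cv2.COLOR_RGB2HSV)
    for p in [(380,800),(300,900),(560,640)]: print(n,p,r[p],hsv[p])
E
```

```text
top (380, 800) [107  97  92] [ 10  36 107]
top (300, 900) [105  96  91] [ 11  34 105]
top (560, 640) [111 100  95] [  9  37 111]
scene (380, 800) [190 180 175] [ 10  20 190]
scene (300, 900) [188 180 173] [ 14  20 188]
scene (560, 640) [195 184 178] [ 11  22 195]
```

View pics/r_top.png

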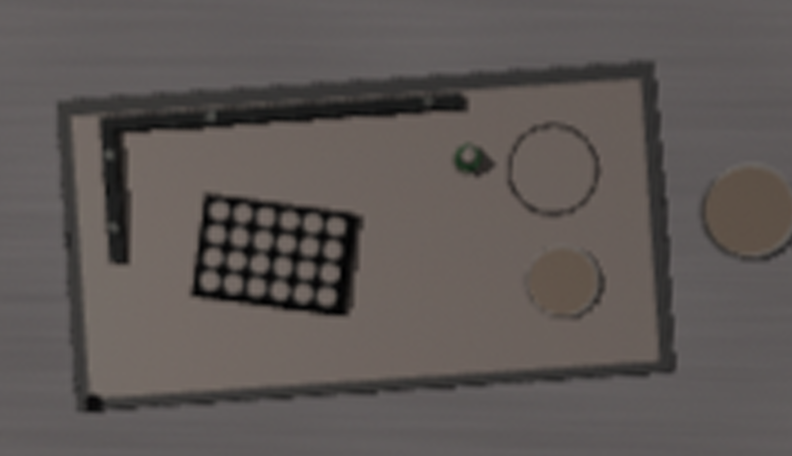

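View pics/r_scene.png

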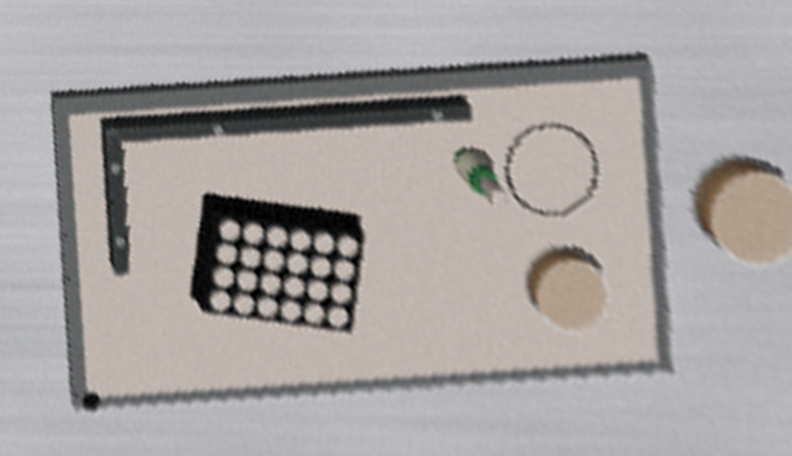

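```bash
cat > h2.py <<'E'
from h import *
def rect(n,im,z):
    g=np.array([[380,-330],[380,330],[760,330],[760,-330]],float)
    src=proj(n,np.c_[g,np.full(4,z)]).astype(np.float32)
    dst=np.array([[660,380],[0,380],[0,0],[660,0]],np.float32)*2
    return cv2.warpPerspective(im,cv2.getPerspectiveTransform(src,dst),(1320,760),flags=cv2.INTER_CUBIC)
def padbox(n,im):
    r=rect(n,im,10);h=cv2.cvtColor(r,cv2.COLOR_RGB2HSV)
    wht={"top":85,"scene":150}[n]
    # white pad is warm: R-B
    d=cv2.GaussianBlur(r,(5,5),0).astype(int);m=((d[...,0]-d[...,2]>7)&(h[...,2]>wht)).astype(np.uint8)
    m[:,:100]=0;m[:,1130:]=0
    m=cv2.morphologyEx(m,cv2.MORPH_OPEN,np.ones((7,7)))
    cs,_=cv2.findContours(m,0,2);c=max(cs,key=cv2.contourArea)
    return cv2.minAreaRect(cv2.convexHull(c)),m
def ring(n,im,guess):
    r=rect(n,im,10);v=r.max(2).astype(float);bg=cv2.medianBlur(r.max(2),51).astype(float)
    m=(v<bg*0.85)
    ys,xs=np.nonzero(m);c=np.array(guess,float)
    for tol in (14,10,7,7):
        d=np.hypot(xs-c[0],ys-c[1]);k=abs(d-74)<tol
        A=np.c_[xs[k],ys[k],np.ones(k.sum())];b=(xs[k]**2.+ys[k]**2)
        s=np.linalg.lstsq(A,b,rcond=None)[0];c=s[:2]/2;R=np.sqrt(s[2]+c@c)
    return c,R/2,k.sum()
def dish(n,im,z=25,lo=4):
    r=rect(n,im,z);d=cv2.GaussianBlur(r,(5,5),0).astype(int)
    amb=(d[...,0]-d[...,2])/d[...,0]
    m=((amb>0.2)&(d[...,0]>80)).astype(np.uint8);m=cv2.morphologyEx(m,cv2.MORPH_OPEN,np.ones((9,9)))
    cs,_=cv2.findContours(m,0,2)
    return [(w(cv2.minEnclosingCircle(c)[0])[0].round(1),round(cv2.minEnclosingCircle(c)[1],1),w(np.array(cv2.minAreaRect(c)[0]))[0].round(1),round(np.sqrt(cv2.contourArea(c)/np.pi)/2*2,1)) for c in cs if cv2.contourArea(c)>2000]
def wells(n,im,z=28):
    r=rect(n,im,z);v=r.max(2);t={"top":60,"scene":110}[n]
    blk=(v<t).astype(np.uint8)
    cs,hi=cv2.findContours((v>=t).astype(np.uint8),cv2.RETR_LIST,2)
    pts=[]
    for c in cs:
        a=cv2.contourArea(c);(cx,cy),R=cv2.minEnclosingCircle(c)
        if 350<a<1800 and a/(np.pi*R*R)>.6:
            M=cv2.moments(c);pts.append((M["m10"]/a,M["m01"]/a))
    return np.array(pts)
E
python3 - <<'E'
from h2 import *
for n in P:
    im=cv2.cvtColor(cv2.imread(f"pics/{n}0.png"),cv2.COLOR_BGR2RGB)
    b,m=padbox(n,im);print(n,"pad",w(b[0]),np.array(b[1])/2,b[2])
    c,R,k=ring(n,im,(923,282));print("ring",w(c),R,k)
    print("dish",dish(n,im))
    p=wells(n,im);W=w(p);b=cv2.minAreaRect(W.astype(np.float32));print("wells",len(W),W.mean(0),b)
E
```

```text
scene pad [[561.79986572  27.26733398]] [236.91770935 477.26641846] 86.27818298339844
ring [[ 619.07142397 -129.45548572]] 37.04948035760798 4666
dish [(array([ 532.8, -129.5]), 65.5, array([ 532.5, -129.1]), np.float64(56.7)), (array([ 597.5, -277.5]), 84.2, array([ 597.1, -276. ]), np.float64(73.2))]
wells 21 [551.2799187  102.19058308] ((547.05859375, 102.38299560546875), (96.96735382080078, 58.22255325317383), 82.20942687988281)
top pad [[560.74945068  26.25872803]] [236.7134552  476.17370605] 86.27005004882812
ring [[ 618.66606179 -130.67355634]] 36.934417322429226 5083
dish [(array([ 524.4, -137.1]), 53.6, array([ 524.2, -137. ]), np.float64(51.7)), (array([ 582.8, -291.1]), 71.7, array([ 583., -291.]), np.float64(69.3))]
wells 13 [546.80938637  91.57967201] ((547.3638916015625, 101.21138763427734), (96.58612060546875, 58.04020309448242), 82.35379791259766)h2.py:27: RuntimeWarning: divide by zero encountered in divide
  amb=(d[...,0]-d[...,2])/d[...,0]
h2.py:27: RuntimeWarning: invalid value encountered in divide
  amb=(d[...,0]-d[...,2])/d[...,0]
```

```bash
cat > g.py <<'E'
import numpy as np
from cell import ctrl
from scipy.spatial.transform import Rotation as Ro
C=np.array([562.5,26.7]);TH=np.deg2rad(3.73)
R2=np.array([[np.cos(TH),-np.sin(TH)],[np.sin(TH),np.cos(TH)]])
def p2w(p): return C+R2@np.array(p,float)
def w2p(q): return R2.T@(np.array(q,float)[:2]-C)
def show():
    s=ctrl.read_state();y=np.rad2deg(s["tool_rot"][2])
    print("t",round(s["clock"],2),"pos",s["eef_pos"].round(1),"padxy",w2p(s["eef_pos"]).round(1),"relyaw",round(y-3.73,2),"rp",s["tool_rot"][:2].round(3),"F",s["force"].round(1),"Fpad",(R2.T@s["force"][:2]).round(1),"w",round(s["width"],1),"q",s["qpos"].round(2))
    return s
def to(world,yawrel=None):
    s=ctrl.read_state();M=Ro.from_euler("xyz",s["tool_rot"]).as_matrix()
    d=M.T@(np.array(world)-s["eef_pos"]);roll=0
    if yawrel is not None: roll=(np.rad2deg(s["tool_rot"][2])-(yawrel+3.73)+180)%360-180
    print("to",np.round(world,1),"-> shift",d.round(1),"roll",round(roll,2))
def top(px,py,z,yawrel=None): to([*p2w([px,py]),z],yawrel)
E
python3 - <<'E'
from g import *
show(); to([500,-250,220],-90); top(-88,76,130,-90)
E
python3 - <<'E'
import cv2
a=cv2.imread("pics/top0.png")[165:230,335:440];cv2.imwrite("pics/dishc.png",cv2.resize(a,None,fx=7,fy=7,interpolation=cv2.INTER_CUBIC)*1)
E
```

```text
t 0.1 pos [ 158.7 -629.8  219.9] padxy [-445.7 -628.8] relyaw -79.59 rp [3.142e+00 2.000e-03] F [ 0.2 -0.6 -0.2] Fpad [ 0.1 -0.6] w 85.2 q [ 1.26  0.63  0.04  1.52 -0.03  1.   -0.02]
to [ 500 -250  220] -> shift [-2.849e+02 -4.237e+02  4.000e-01] roll 10.41
to [469.7  96.8 130. ] -> shift [-628.4 -479.1   90.9] roll 10.41
```

View pics/dishc.png

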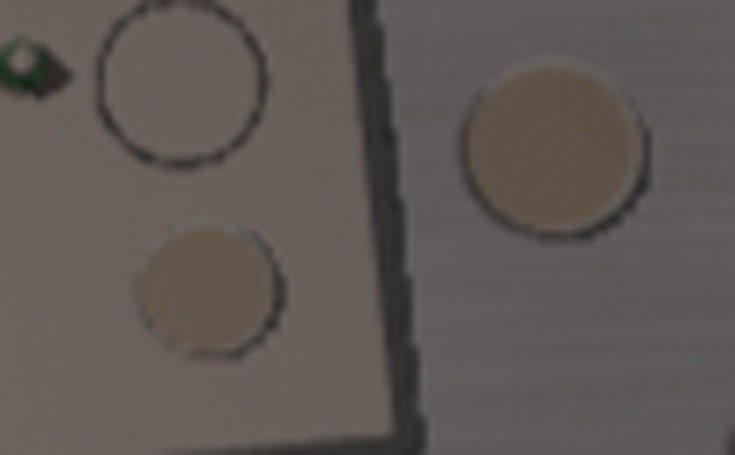

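On-pad dish (365,207) measures about 60 mm over its clear rim. The off-pad dish (414,187) is about 80 mm, and the stack is at (458,233). The on-pad dish is the one meant. I start with the plate and travel over to it.

>>> send_rows:
  commands:
    - [60, -285, -424, 0, 10.4]
    - [60, -285, -424, 0, 10.4]
    - [60, -285, -424, 0, 10.4]
    - [60, -285, -424, 0, 10.4]
    - [60, -285, -424, 0, 10.4]

```text
clock: 0.6
eef_pos: [326.7, -442.4, 220.3]
tool_rot: [3.141, 0.002, -1.506]
force: [1.7, -1.0, 0.1]
width: 59.9
```

```bash
python3 - <<'E'
from g import *
show(); to([500,-250,220],-90); top(-88,76,130,-90)
E
```

```text
t 0.6 pos [ 326.7 -442.4  220.3] padxy [-265.8 -452.8] relyaw -90.0 rp [3.141e+00 2.000e-03] F [ 1.7 -1.   0.1] Fpad [ 1.6 -1.2] w 59.9 q [ 0.83  0.49  0.08  1.8  -0.05  0.86 -0.57]
to [ 500 -250  220] -> shift [-180.7 -185.5    0.6] roll -0.0
to [469.7  96.8 130. ] -> shift [-528.6 -177.8   91.3] roll -0.0
```

>>> send_rows:
  commands:
    - [60, -180, -185, 0, 0]
    - [60, -180, -185, 0, 0]
    - [60, -180, -185, 0, 0]
    - [60, -180, -185, 0, 0]
    - [60, -528, -178, 60, 0]

```text
clock: 1.1
eef_pos: [466.1, -245.0, 213.6]
tool_rot: [-3.136, -0.0, -1.504]
force: [0.4, 1.0, -0.1]
width: 59.7
```

>>> send_rows:
  commands:
    - [60, -250, 0, 0, 0]
    - [60, -250, 0, 0, 0]
    - [60, -250, 0, 0, 0]
    - [60, -250, 0, 0, 0]
    - [60, -250, 0, 0, 0]

```text
clock: 1.6
eef_pos: [448.8, 5.6, 213.4]
tool_rot: [-3.136, -0.0, -1.504]
force: [0.5, -0.0, -0.8]
width: 59.7
```

```bash
python3 - <<'E'
from g import *
show();  top(-88,76,130,-90); top(-88,76,26,-90)
E
```

```text
t 1.6 pos [448.8   5.6 213.4] padxy [-114.8  -13.7] relyaw -89.89 rp [-3.136 -0.   ] F [ 0.5 -0.  -0.8] Fpad [ 0.5 -0.1] w 59.7 q [-0.11  0.35  0.04  2.07 -0.02  0.72 -1.56]
to [469.7  96.8 130. ] -> shift [-89.6 -26.6  83.6] roll 0.11
to [469.7  96.8  26. ] -> shift [-89.7 -26.  187.6] roll 0.11
```

>>> send_rows:
  commands:
    - [60, -90, -27, 60, 0]
    - [60, -90, -27, 60, 0]
    - [60, -90, -27, 60, 0]
    - [60, -90, -27, 120, 0]
    - [60, -90, -27, 140, 0]

```text
clock: 2.1
eef_pos: [469.7, 97.4, 71.7]
tool_rot: [-3.138, -0.001, -1.502]
force: [0.4, 0.3, -0.1]
width: 60.2
```

```bash
python3 - <<'E'
from g import *
import cv2
show(); top(-88,76,26,-90)
a=ctrl.get_image("scene")[145:295,205:440,::-1];cv2.imwrite("pics/s1.png",cv2.resize(a,None,fx=3.4,fy=3.4,interpolation=cv2.INTER_CUBIC))
E
```

```text
t 2.1 pos [469.7  97.4  71.7] padxy [-88.   76.6] relyaw -89.82 rp [-3.138e+00 -1.000e-03] F [ 0.4  0.3 -0.1] Fpad [0.4 0.3] w 60.2 q [-0.28  0.64  0.02  2.12 -0.03  0.38 -1.74]
to [469.7  96.8  26. ] -> shift [ 0.5  0.2 45.7] roll 0.18
```

View pics/s1.png

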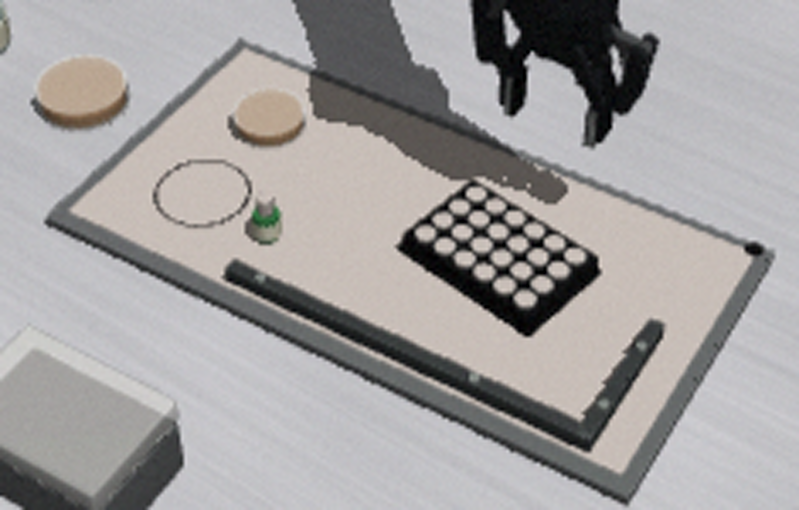

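>>> send_rows:
  commands:
    - [60, 0, 0, 30, 0]
    - [60, 0, 0, 38, 0]
    - [60, 0, 0, 44, 0]
    - [60, 0, 0, 45, 0]
    - [60, 0, 0, 45, 0]

```text
clock: 2.65
eef_pos: [467.8, 96.2, 24.3]
tool_rot: [3.14, -0.002, -1.504]
force: [0.0, 0.6, 0.3]
width: 60.2
```

```bash
python3 - <<'E'
from g import *
import cv2
show(); top(-76,76,26,-90);top(3,76,26,-90)
a=ctrl.get_image("scene")[145:295,205:440,::-1];cv2.imwrite("pics/s2.png",cv2.resize(a,None,fx=3.4,fy=3.4,interpolation=cv2.INTER_CUBIC))
E
```

```text
t 2.65 pos [467.8  96.2  24.3] padxy [-90.   75.5] relyaw -89.88 rp [ 3.14e+00 -2.00e-03] F [0.  0.6 0.3] Fpad [0.1 0.6] w 60.2 q [-0.27  0.73  0.01  2.14 -0.03  0.28 -1.74]
to [481.7  97.6  26. ] -> shift [ -0.4 -14.   -1.7] roll 0.12
to [560.5 102.7  26. ] -> shift [ -0.2 -93.   -1.8] roll 0.12
```

View pics/s2.png

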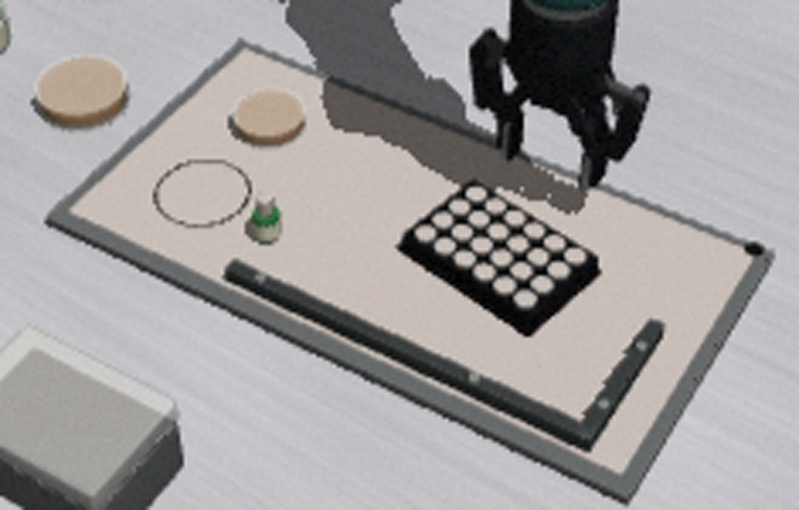

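>>> send_rows:
  commands:
    - [60, 0, -10, -2, 0]
    - [60, 0, -20, -2, 0]
    - [60, 0, -28, -2, 0]
    - [60, 0, -36, -2, 0]
    - [60, 0, -44, -2, 0]

```text
clock: 3.2
eef_pos: [512.6, 99.3, 26.3]
tool_rot: [3.141, -0.002, -1.504]
force: [-0.5, 0.5, 0.1]
width: 60.4
```

>>> send_rows:
  commands:
    - [60, 0, -8, 0, 0]
    - [60, 0, -16, 0, 0]
    - [60, 0, -24, 0, 0]
    - [60, 0, -32, 0, 0]
    - [60, 0, -34, 0, 0]

```text
clock: 3.7
eef_pos: [547.8, 101.7, 26.3]
tool_rot: [-3.141, -0.002, -1.504]
force: [-0.4, -0.1, -0.2]
width: 59.9
```

```bash
python3 - <<'E'
from g import *
import cv2
show(); top(3,76,26,-90)
a=ctrl.get_image("scene")[145:295,205:440,::-1];cv2.imwrite("pics/s3.png",cv2.resize(a,None,fx=3.4,fy=3.4,interpolation=cv2.INTER_CUBIC))
E
```

```text
t 3.7 pos [547.8 101.7  26.3] padxy [-9.8 75.8] relyaw -89.89 rp [-3.141e+00 -2.000e-03] F [-0.4 -0.1 -0.2] Fpad [-0.4 -0.1] w 59.9 q [-0.24  0.78  0.01  1.92 -0.02  0.44 -1.72]
to [560.5 102.7  26. ] -> shift [ -0.2 -12.8   0.3] roll 0.11
```

View pics/s3.png

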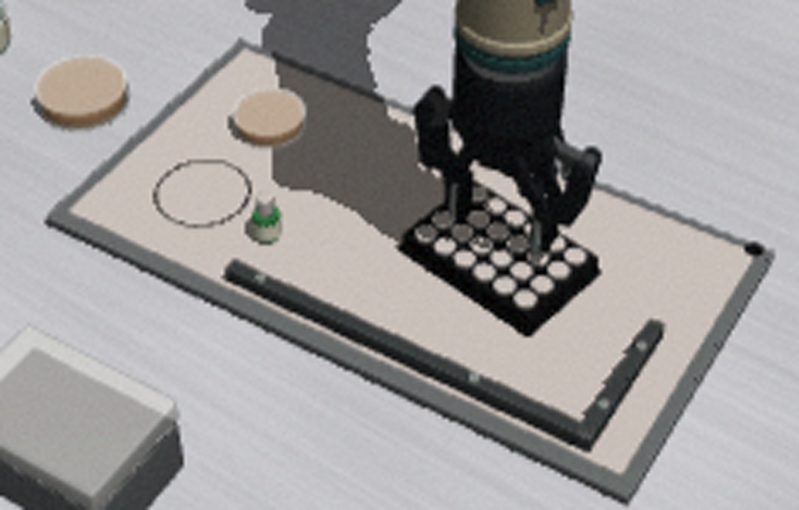

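```bash
python3 - <<'E'
from h import *
for z in (12,20,30,40):
  for pos in ([467.8,96.2],[547.8,101.7]):
    for sg in(-30,30,-37,37):
      print(z,pos[0],sg,((proj("scene",[pos[0]-.065*sg,pos[1]+sg,z])[0]-[205,145])*3.4).round())
E
```

```text
12 467.8 -30 [512. 180.]
12 467.8 30 [580. 208.]
12 467.8 -37 [504. 177.]
12 467.8 37 [588. 211.]
12 547.8 -30 [462. 243.]
12 547.8 30 [532. 273.]
12 547.8 -37 [454. 239.]
12 547.8 37 [540. 277.]
20 467.8 -30 [512. 173.]
20 467.8 30 [580. 201.]
20 467.8 -37 [504. 170.]
20 467.8 37 [589. 204.]
20 547.8 -30 [462. 235.]
20 547.8 30 [532. 266.]
20 547.8 -37 [454. 232.]
20 547.8 37 [541. 269.]
30 467.8 -30 [513. 164.]
30 467.8 30 [581. 192.]
30 467.8 -37 [505. 161.]
30 467.8 37 [590. 195.]
30 547.8 -30 [462. 226.]
30 547.8 30 [533. 256.]
30 547.8 -37 [454. 223.]
30 547.8 37 [542. 260.]
40 467.8 -30 [513. 155.]
40 467.8 30 [582. 182.]
40 467.8 -37 [505. 151.]
40 467.8 37 [591. 185.]
40 547.8 -30 [463. 217.]
40 547.8 30 [534. 247.]
40 547.8 -37 [454. 213.]
40 547.8 37 [542. 251.]
```

```bash
python3 - <<'E'
from g import *
import cv2
a=ctrl.get_image("scene")[170:240,310:400,::-1];cv2.imwrite("pics/s4.png",cv2.resize(a,None,fx=8,fy=8,interpolation=cv2.INTER_CUBIC))
E
```

```text
(no output)
```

View pics/s4.png

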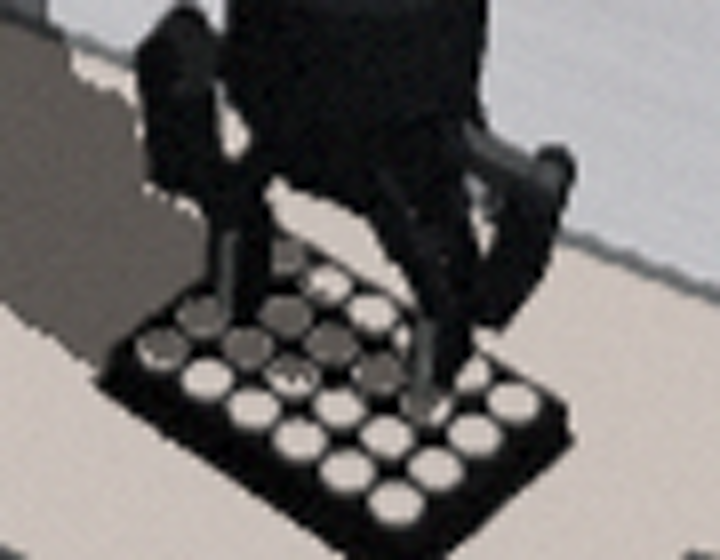

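>>> send_rows:
  commands:
    - [60, 0, 0, -20, 0]
    - [60, 0, 0, -20, 0]
    - [60, 0, 40, -20, 0]
    - [60, 0, 80, -20, 0]
    - [60, 0, 80, -20, 0]

```text
clock: 4.3
eef_pos: [458.2, 95.0, 45.6]
tool_rot: [3.129, -0.003, -1.502]
force: [0.3, -0.1, 0.1]
width: 60.0
```

>>> send_rows:
  commands:
    - [60, 0, 0, 15, 0]
    - [60, 0, 0, 22, 0]
    - [60, 0, 0, 25, 0]
    - [60, 0, 0, 28, 0]
    - [60, 0, 0, 28, 0]

```text
clock: 4.8
eef_pos: [458.2, 94.8, 17.3]
tool_rot: [3.129, -0.003, -1.503]
force: [0.5, 0.2, -0.8]
width: 60.0
```

```bash
python3 - <<'E'
from g import *
import cv2
show()
a=ctrl.get_image("scene")[145:225,310:430,::-1];cv2.imwrite("pics/s5.png",cv2.resize(a,None,fx=6,fy=6,interpolation=cv2.INTER_CUBIC))
E
```

```text
t 4.8 pos [458.2  94.8  17.3] padxy [-99.6  74.8] relyaw -89.82 rp [ 3.129e+00 -3.000e-03] F [ 0.5  0.2 -0.8] Fpad [0.5 0.2] w 60.0 q [-0.27  0.74  0.01  2.15 -0.03  0.26 -1.74]
```

View pics/s5.png

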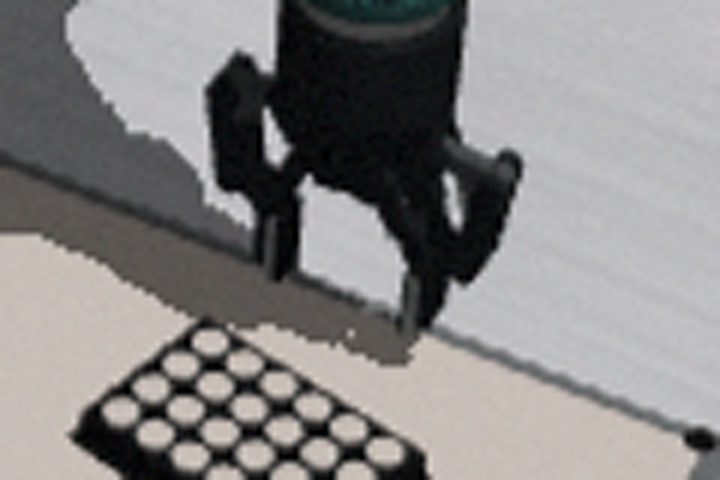

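>>> send_rows:
  commands:
    - [60, 0, -8, 0, 0]
    - [60, 0, -8, 2, 0]
    - [60, 0, -8, 4, 0]
    - [60, 0, -8, 4, 0]

```text
clock: 5.25
eef_pos: [465.9, 95.3, 13.2]
tool_rot: [3.129, -0.003, -1.503]
force: [-0.9, -0.2, 0.8]
width: 60.0
```

```bash
python3 - <<'E'
from g import *
import cv2
from h import *
s=show()
a=ctrl.get_image("scene")[145:225,310:430,::-1];cv2.imwrite("pics/s6.png",cv2.resize(a,None,fx=6,fy=6,interpolation=cv2.INTER_CUBIC))
for z in (10,14,18,22):print(z,[((proj("scene",[s['eef_pos'][0],s['eef_pos'][1]+k,z])[0]-[310,145])*6).round() for k in(-34,-28,28,34)])
E
```

```text
t 5.25 pos [465.9  95.3  13.2] padxy [-91.9  74.8] relyaw -89.82 rp [ 3.129e+00 -3.000e-03] F [-0.9 -0.2  0.8] Fpad [-0.9 -0.2] w 60.0 q [-0.27  0.75  0.01  2.13 -0.02  0.27 -1.74]
10 [array([268., 313.]), array([279., 318.]), array([387., 368.]), array([399., 374.])]
14 [array([268., 306.]), array([280., 311.]), array([387., 362.]), array([399., 367.])]
18 [array([269., 300.]), array([280., 305.]), array([388., 355.]), array([400., 361.])]
22 [array([269., 293.]), array([280., 298.]), array([389., 349.]), array([401., 354.])]
```

View pics/s6.png

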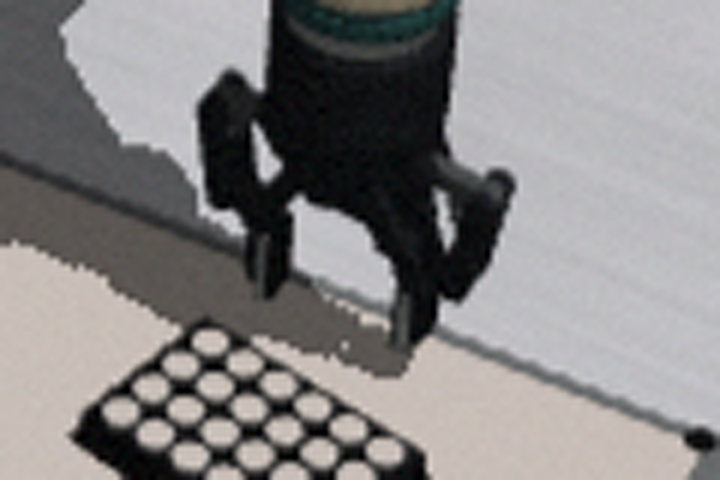

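>>> send_rows:
  commands:
    - [60, 0, 0, 2, 0]
    - [60, 0, 0, 4, 0]
    - [60, 0, 0, 5, 0]
    - [60, 0, 0, 5, 0]

```text
clock: 5.7
eef_pos: [465.7, 95.2, 8.1]
tool_rot: [3.129, -0.004, -1.502]
force: [-0.5, 0.5, 1.1]
width: 60.4
```

```bash
python3 - <<'E'
from g import *
import cv2
from h import *
s=show()
a=ctrl.get_image("scene")[145:225,310:430,::-1];cv2.imwrite("pics/s7.png",cv2.resize(a,None,fx=6,fy=6,interpolation=cv2.INTER_CUBIC))
E
```

```text
t 5.7 pos [465.7  95.2   8.1] padxy [-92.2  74.7] relyaw -89.81 rp [ 3.129 -0.004] F [-0.5  0.5  1.1] Fpad [-0.5  0.6] w 60.4 q [-0.27  0.77  0.01  2.13 -0.02  0.26 -1.74]
```

View pics/s7.png

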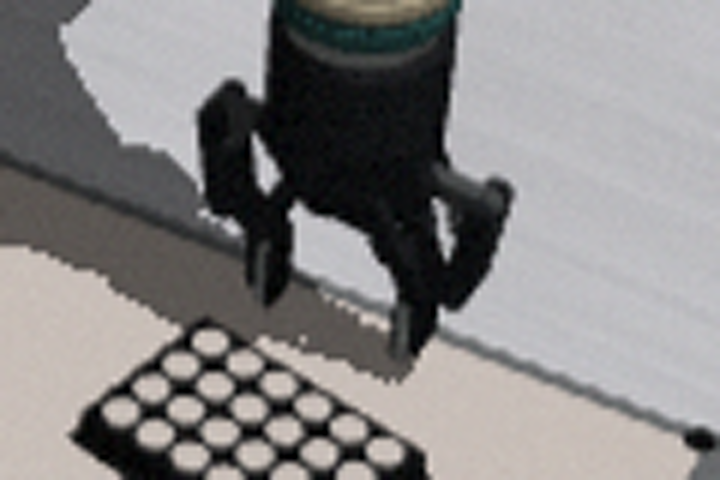

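>>> send_rows:
  commands:
    - [60, 0, -10, 0, 0]
    - [60, 0, -20, 0, 0]
    - [60, 0, -28, 0, 0]
    - [60, 0, -36, 0, 0]
    - [60, 0, -42, 0, 0]

```text
clock: 6.25
eef_pos: [508.6, 98.1, 7.7]
tool_rot: [3.129, -0.004, -1.503]
force: [-0.5, -0.2, 0.5]
width: 60.4
```

```bash
python3 - <<'E'
from g import *
import cv2
from h import *
s=show()
a=ctrl.get_image("scene")[145:295,205:440,::-1];cv2.imwrite("pics/s8.png",cv2.resize(a,None,fx=3.4,fy=3.4,interpolation=cv2.INTER_CUBIC))
E
```

```text
t 6.25 pos [508.6  98.1   7.7] padxy [-49.2  74.7] relyaw -89.83 rp [ 3.129 -0.004] F [-0.5 -0.2  0.5] Fpad [-0.5 -0.2] w 60.4 q [-0.25  0.79  0.01  2.02 -0.02  0.34 -1.73]
```

View pics/s8.png

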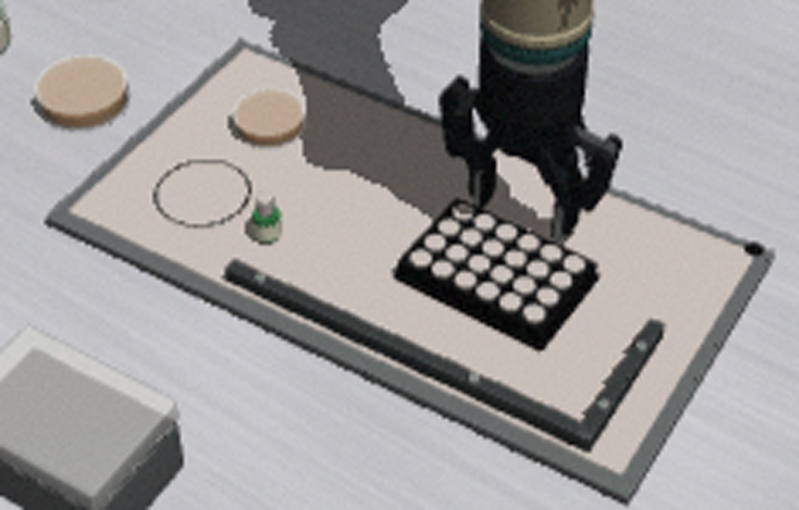

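>>> send_rows:
  commands:
    - [60, 0, -8, 0, 0]
    - [60, 0, -16, 0, 0]
    - [60, 0, -24, 0, 0]
    - [60, 0, -32, 0, 0]
    - [60, 0, -40, 0, 0]

```text
clock: 6.8
eef_pos: [550.3, 101.1, 7.3]
tool_rot: [3.131, -0.003, -1.503]
force: [0.4, 0.9, 1.1]
width: 60.1
```

>>> send_rows:
  commands:
    - [60, 0, -4, 0, 0]
    - [60, 0, -7, 0, 0]
    - [60, 0, -8, 0, 0]

```text
clock: 7.1
eef_pos: [558.4, 101.6, 7.2]
tool_rot: [3.131, -0.003, -1.503]
force: [-1.2, -0.2, 0.5]
width: 60.0
```

>>> send_rows:
  commands:
    - [60, 0, -2, 0, 0]
    - [60, 0, -3, 0, 0]

```text
clock: 7.3
eef_pos: [561.5, 101.8, 7.1]
tool_rot: [3.131, -0.003, -1.503]
force: [-0.6, -0.1, 0.2]
width: 59.9
```

```bash
python3 - <<'E'
from g import *
import cv2
from h import *
s=show()
a=ctrl.get_image("scene")[145:295,205:440,::-1];cv2.imwrite("pics/s9.png",cv2.resize(a,None,fx=3.4,fy=3.4,interpolation=cv2.INTER_CUBIC))
E
```

```text
t 7.3 pos [561.5 101.8   7.1] padxy [ 3.9 75. ] relyaw -89.84 rp [ 3.131e+00 -3.000e-03] F [-0.6 -0.1  0.2] Fpad [-0.6 -0. ] w 59.9 q [-0.24  0.83  0.01  1.88 -0.01  0.45 -1.72]
```

View pics/s9.png

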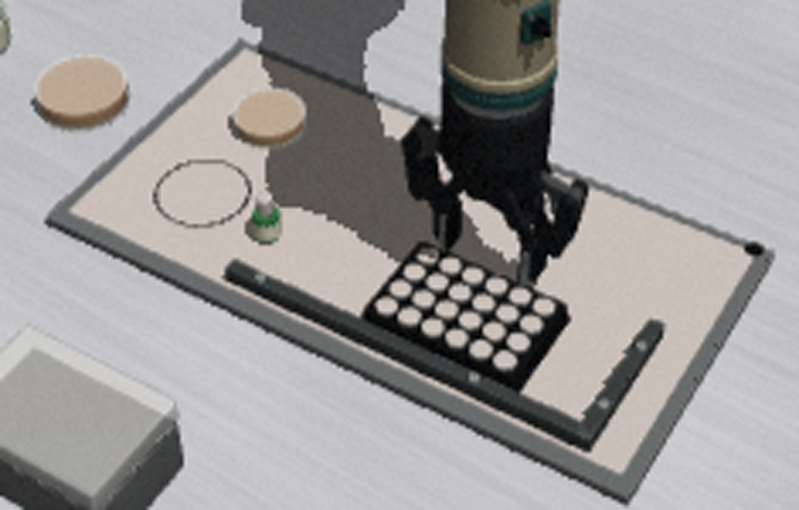

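>>> send_rows:
  commands:
    - [60, 0, -2, 0, 0]
    - [60, 0, -2, 0, 0]

```text
clock: 7.55
eef_pos: [562.8, 102.0, 6.9]
tool_rot: [3.129, -0.003, -1.503]
force: [-3.5, 0.0, 2.4]
width: 60.0
```

>>> send_rows:
  commands:
    - [60, 0, -1.5, 0, 0]
    - [60, 0, -1.5, 0, 0]

```text
clock: 7.75
eef_pos: [562.7, 101.9, 6.8]
tool_rot: [3.126, -0.004, -1.503]
force: [-4.8, -0.2, 3.6]
width: 60.3
```

>>> send_rows:
  commands:
    - [60, 0, -1.5, 0, 0]
    - [60, 0, -1.5, 0, 0]

```text
clock: 7.95
eef_pos: [562.7, 101.9, 6.7]
tool_rot: [3.123, -0.004, -1.503]
force: [-5.1, -0.3, 3.4]
width: 59.9
```

>>> send_rows:
  commands:
    - [60, 0, 15, 0, 0]
    - [60, 0, 25, 0, 0]
    - [60, 0, 25, -50, 0]
    - [60, 0, 25, -90, 0]
    - [60, 0, 25, -110, 0]

```text
clock: 8.45
eef_pos: [542.4, 101.1, 120.4]
tool_rot: [3.13, -0.003, -1.503]
force: [1.2, 0.0, -0.4]
width: 59.8
```

```bash
python3 - <<'E'
from g import *
import cv2
from h2 import *
s=show();top(50,-22,100,0)
im=ctrl.get_image("scene")
p=wells("scene",im);W=w(p);b=cv2.minAreaRect(W.astype(np.float32));print(len(W),b,w2p(b[0]))
r=rect("scene",im,29)[:,:,::-1];cv2.imwrite("pics/s10.png",cv2.resize(r,(792,456)))
E
```

```text
t 8.45 pos [542.4 101.1 120.4] padxy [-15.2  75.6] relyaw -89.84 rp [ 3.13e+00 -3.00e-03] F [ 1.2  0.  -0.4] Fpad [ 1.2 -0. ] w 59.8 q [-0.25  0.63  0.02  1.88 -0.02  0.65 -1.72]
to [613.8   8.  100. ] -> shift [ 97.7 -65.1  19.9] roll -89.84
17 ((614.5738525390625, 115.01947021484375), (58.11058044433594, 96.96131134033203), 3.8512911796569824) [57.70915017 84.744728  ]
```

View pics/s10.png

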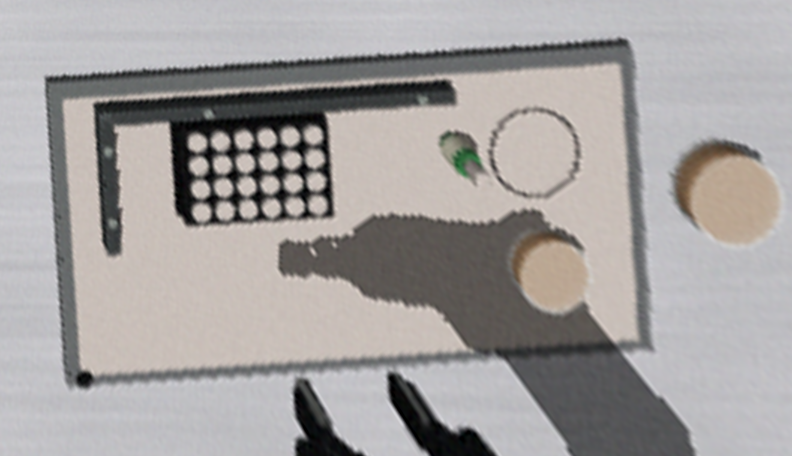

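>>> send_rows:
  commands:
    - [40, 86, -65, 0, -90]
    - [40, 86, -65, 0, -90]
    - [40, 86, -65, 0, -90]
    - [40, 86, -65, 0, -90]
    - [40, 86, -65, 0, -90]

```text
clock: 9.0
eef_pos: [615.3, 19.1, 121.6]
tool_rot: [3.129, 0.004, -0.748]
force: [-0.1, 1.2, -0.6]
width: 40.1
```

```bash
python3 - <<'E'
from g import *
s=show();top(50,-10,60,0)
E
```

```text
t 9.0 pos [615.3  19.1 121.6] padxy [ 52.2 -11.1] relyaw -46.61 rp [3.129 0.004] F [-0.1  1.2 -0.6] Fpad [0.  1.2] w 40.1 q [ 0.05  0.71 -0.21  1.69  0.2   0.77 -1.01]
to [613.  20.  60.] -> shift [-2.   0.1 61.7] roll -46.61
```

>>> send_rows:
  commands:
    - [40, -2, 0, 0, -46.6]
    - [40, -2, 0, 10, -46.6]
    - [40, -2, 0, 20, -46.6]
    - [40, -2, 0, 40, -46.6]
    - [40, -2, 0, 62, -46.6]

```text
clock: 9.5
eef_pos: [614.3, 20.1, 59.3]
tool_rot: [3.136, 0.009, 0.003]
force: [-0.5, -0.8, 0.4]
width: 40.0
```

>>> send_rows:
  commands:
    - [40, 0, 0, 10, -4]
    - [40, 0, 0, 25, -4]
    - [40, 0, 0, 30, -4]

```text
clock: 9.8
eef_pos: [613.3, 19.7, 27.5]
tool_rot: [3.137, 0.011, 0.071]
force: [-0.3, -0.1, 0.3]
width: 40.0
```

```bash
python3 - <<'E'
from g import *
from h import *
s=show();top(50,-10,15,0)
a=ctrl.get_image("scene")[165:295,245:430,::-1];cv2.imwrite("pics/s11.png",cv2.resize(a,None,fx=4.3,fy=4.3,interpolation=cv2.INTER_CUBIC))
E
```

```text
t 9.8 pos [613.3  19.7  27.5] padxy [ 50.2 -10.3] relyaw 0.32 rp [3.137 0.011] F [-0.3 -0.1  0.3] Fpad [-0.3 -0.1] w 40.0 q [ 0.14  0.86 -0.37  1.74  0.48  0.64 -0.43]
to [613.  20.  15.] -> shift [-0.1 -0.4 12.5] roll 0.32
```

View pics/s11.png

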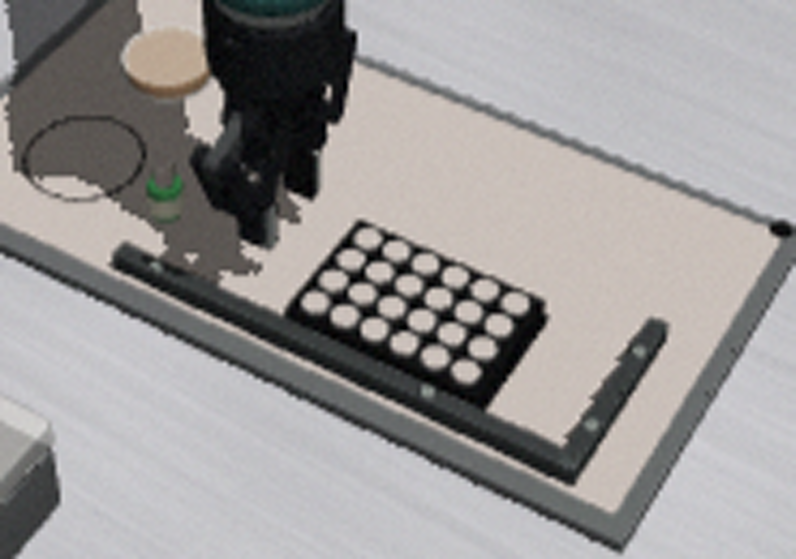

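>>> send_rows:
  commands:
    - [40, 0, 0, 4, 0]
    - [40, 0, 0, 8, 0]
    - [40, 0, 0, 12, 0]
    - [40, 0, 0, 12, 0]

```text
clock: 10.25
eef_pos: [612.9, 19.7, 15.2]
tool_rot: [3.137, 0.011, 0.071]
force: [-0.4, 0.2, -0.9]
width: 39.8
```

```bash
python3 - <<'E'
from g import *
from h import *
s=show()
q=w2p(s["eef_pos"])
for z in (10,14,18,22,26):print(z,[((proj("scene",[*p2w(q+[k,11]),z])[0]-[245,165])*4.3).round() for k in(20,34)])
a=ctrl.get_image("scene")[165:295,245:430,::-1];cv2.imwrite("pics/s12.png",cv2.resize(a,None,fx=4.3,fy=4.3,interpolation=cv2.INTER_CUBIC))
E
```

```text
t 10.25 pos [612.9  19.7  15.2] padxy [ 49.8 -10.3] relyaw 0.34 rp [3.137 0.011] F [-0.4  0.2 -0.9] Fpad [-0.4  0.3] w 39.8 q [ 0.14  0.88 -0.36  1.74  0.49  0.62 -0.44]
10 [array([278., 278.]), array([265., 294.])]
14 [array([277., 274.]), array([264., 289.])]
18 [array([277., 269.]), array([264., 284.])]
22 [array([277., 264.]), array([264., 280.])]
26 [array([277., 260.]), array([264., 275.])]
```

View pics/s12.png

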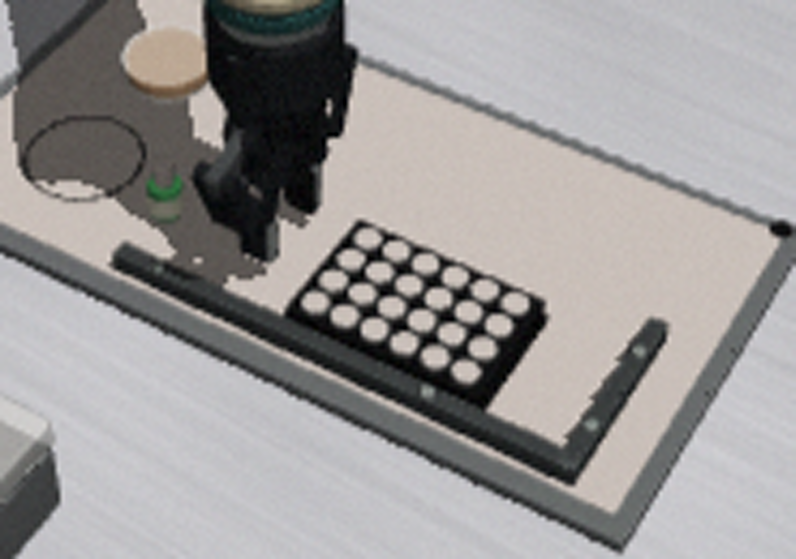

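>>> send_rows:
  commands:
    - [40, 0, 0, 3, 0]
    - [40, 0, 0, 5, 0]
    - [40, 0, 0, 7, 0]
    - [40, 0, 0, 7, 0]

```text
clock: 10.7
eef_pos: [612.7, 19.7, 8.1]
tool_rot: [3.137, 0.012, 0.071]
force: [-0.3, 0.6, 0.1]
width: 40.0
```

```bash
python3 - <<'E'
from g import *
from h import *
s=show()
a=ctrl.get_image("scene")[165:295,245:430,::-1];cv2.imwrite("pics/s13.png",cv2.resize(a,None,fx=4.3,fy=4.3,interpolation=cv2.INTER_CUBIC))
E
```

```text
t 10.7 pos [612.7  19.7   8.1] padxy [ 49.6 -10.3] relyaw 0.34 rp [3.137 0.012] F [-0.3  0.6  0.1] Fpad [-0.3  0.6] w 40.0 q [ 0.13  0.89 -0.35  1.75  0.5   0.61 -0.45]
```

View pics/s13.png

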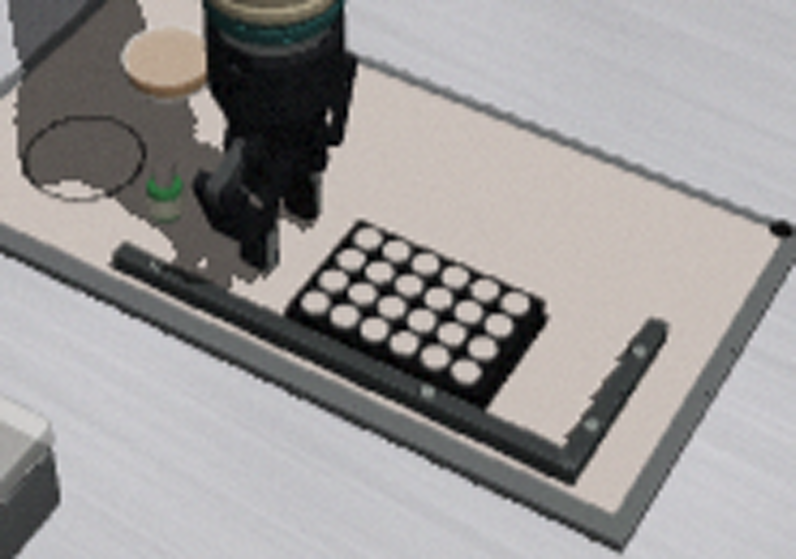

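>>> send_rows:
  commands:
    - [40, 0, -8, 0, 0.3]
    - [40, 0, -16, 0, 0.3]
    - [40, 0, -23, 0, 0.3]
    - [40, 0, -30, 0, 0.3]
    - [40, 0, -36, 0, 0.3]

```text
clock: 11.25
eef_pos: [610.3, 56.4, 8.2]
tool_rot: [3.137, 0.011, 0.066]
force: [-0.2, -1.4, 0.1]
width: 40.1
```

```bash
python3 - <<'E'
from g import *
from h import *
s=show();top(49.5,61,8,0)
a=ctrl.get_image("scene")[165:295,245:430,::-1];cv2.imwrite("pics/s14.png",cv2.resize(a,None,fx=4.3,fy=4.3,interpolation=cv2.INTER_CUBIC))
E
```

```text
t 11.25 pos [610.3  56.4   8.2] padxy [49.6 26.5] relyaw 0.07 rp [3.137 0.011] F [-0.2 -1.4  0.1] Fpad [-0.3 -1.4] w 40.1 q [ 0.07  0.89 -0.35  1.75  0.49  0.61 -0.5 ]
to [607.9  90.8   8. ] -> shift [ -0.1 -34.5   0.1] roll 0.07
```

View pics/s14.png

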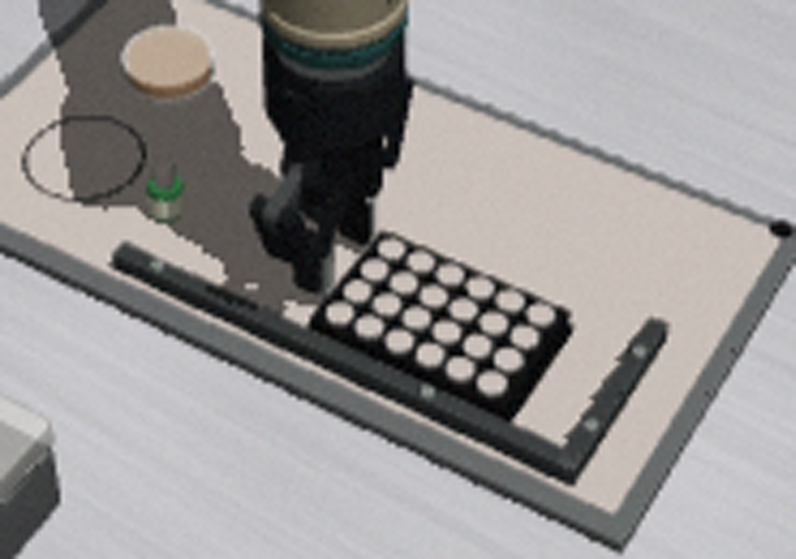

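Sliding well along the fence; continuing to push.

>>> send_rows:
  commands:
    - [40, 0, -7, 0, 0]
    - [40, 0, -14, 0, 0]
    - [40, 0, -20, 0, 0]
    - [40, 0, -26, 0, 0]
    - [40, 0, -30, 0, 0]

```text
clock: 11.8
eef_pos: [608.1, 88.7, 8.2]
tool_rot: [3.138, 0.011, 0.068]
force: [-0.7, -1.3, 0.2]
width: 40.2
```

>>> send_rows:
  commands:
    - [40, 0, -2, 0, 0]
    - [40, 0, -3, 0, 0]
    - [40, 0, -3, 0, 0]

```text
clock: 12.1
eef_pos: [607.9, 91.8, 8.1]
tool_rot: [3.138, 0.011, 0.068]
force: [0.1, 0.0, -0.6]
width: 39.9
```

>>> send_rows:
  commands:
    - [40, 0, -2, 0, 0]
    - [40, 0, -2, 0, 0]

```text
clock: 12.3
eef_pos: [607.7, 92.0, 8.1]
tool_rot: [3.136, 0.012, 0.067]
force: [0.8, -3.8, 2.1]
width: 39.9
```

```bash
python3 - <<'E'
from g import *
from h import *
s=show();top(49.5,61,8,0)
a=ctrl.get_image("scene")[165:295,245:430,::-1];cv2.imwrite("pics/s15.png",cv2.resize(a,None,fx=4.3,fy=4.3,interpolation=cv2.INTER_CUBIC))
E
```

```text
t 12.3 pos [607.7  92.    8.1] padxy [49.3 62.2] relyaw 0.1 rp [3.136 0.012] F [ 0.8 -3.8  2.1] Fpad [ 0.6 -3.9] w 39.9 q [ 0.01  0.89 -0.34  1.74  0.48  0.61 -0.55]
to [607.9  90.8   8. ] -> shift [0.2 1.2 0.1] roll 0.1
```

View pics/s15.png

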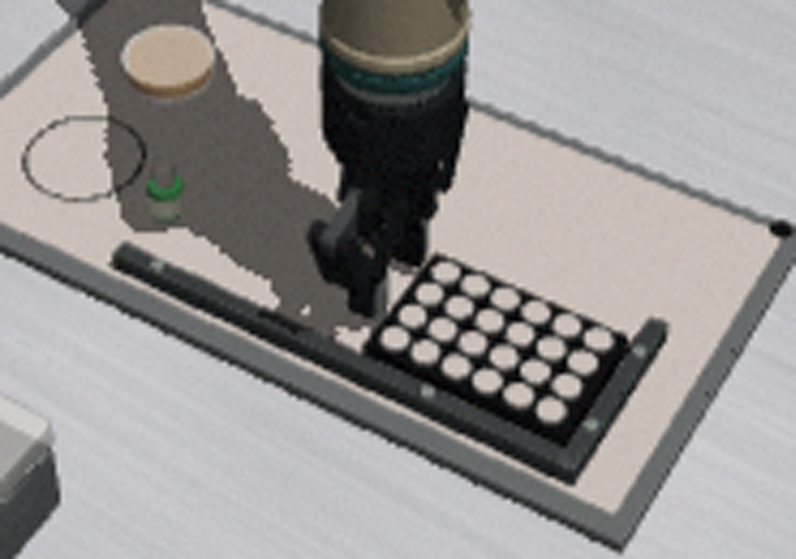

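>>> send_rows:
  commands:
    - [40, 0, -2, 0, 0]
    - [40, 0, -2, 0, 0]

```text
clock: 12.55
eef_pos: [607.6, 92.0, 8.1]
tool_rot: [3.134, 0.012, 0.066]
force: [0.9, -6.1, 2.3]
width: 40.0
```

>>> send_rows:
  commands:
    - [40, 0, -3, 0, 0]
    - [40, 0, -3, 0, 0]

```text
clock: 12.75
eef_pos: [607.6, 92.0, 8.2]
tool_rot: [3.13, 0.013, 0.064]
force: [0.5, -7.3, 3.5]
width: 40.2
```

>>> send_rows:
  commands:
    - [40, 0, 10, 0, 0]
    - [40, 0, 25, 0, 0]
    - [40, 0, 30, -40, 0]
    - [40, 0, 30, -90, 0]
    - [40, 0, 30, -110, 0]

```text
clock: 13.25
eef_pos: [613.3, 63.7, 122.6]
tool_rot: [3.132, 0.006, 0.064]
force: [0.7, -0.4, -0.2]
width: 40.1
```

```bash
python3 - <<'E'
from g import *
from h2 import *
s=show();top(-25,140,118,-90)
im=ctrl.get_image("scene")
p=wells("scene",im);W=w(p);b=cv2.minAreaRect(W.astype(np.float32));print(len(W),b,w2p(b[0]))
r=rect("scene",im,24)[100:500,100:760,::-1];cv2.imwrite("pics/s16.png",r)
E
```

```text
t 13.25 pos [613.3  63.7 122.6] padxy [53.1 33.6] relyaw -0.09 rp [3.132 0.006] F [ 0.7 -0.4 -0.2] Fpad [ 0.7 -0.4] w 40.1 q [ 0.1   0.73 -0.43  1.69  0.4   0.82 -0.45]
to [528.4 164.8 118. ] -> shift [ -78.3 -106.4    4. ] roll 89.91
21 ((616.1116943359375, 82.89360046386719), (58.1430549621582, 264.9484558105469), 3.614837884902954) [57.1537921  52.58686672]
```

View pics/s16.png

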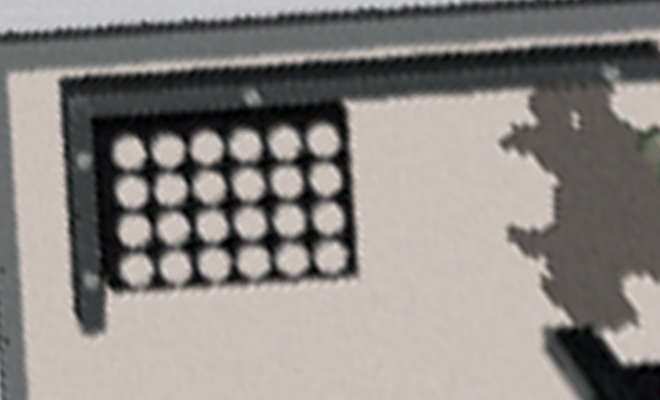

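```bash
python3 - <<'E'
from g import *
from h2 import *
im=ctrl.get_image("scene")
for z in (26,28,29):
  p=wells("scene",im,z);W=w(p);W=W[(W[:,1]>60)&(W[:,0]>570)];b=cv2.minAreaRect(W.astype(np.float32));print(z,len(W),b,w2p(b[0]))
r=rect("scene",im,24);g=r.max(2).astype(float)
# pad centre/angle re-estimate with scene fence line: top edge fence near face
b,m=padbox("scene",im);print(w(b[0]),b[1],b[2])
E
```

```text
26 20 ((609.2843017578125, 165.9812469482422), (58.28272247314453, 96.99842834472656), 3.625894069671631) [ 55.74611283 135.94266272]
28 20 ((610.8123168945312, 166.78671264648438), (58.1524772644043, 96.76337432861328), 3.6419355869293213) [ 57.32329057 136.64701746]
29 20 ((611.549072265625, 167.19830322265625), (58.10844421386719, 96.66407012939453), 3.6659677028656006) [ 58.08526121 137.00980669]
[[555.63777161 121.46939087]] (474.70855712890625, 577.6353759765625) 86.21111297607422
```

>>> send_rows:
  commands:
    - [60, -78, -103, 0, 90]
    - [60, -78, -103, 0, 90]
    - [60, -78, -103, 0, 90]
    - [60, -78, -103, 0, 90]
    - [60, -78, -103, 0, 90]

```text
clock: 13.85
eef_pos: [527.8, 162.3, 120.6]
tool_rot: [3.127, 0.002, -0.689]
force: [0.7, 0.2, 0.2]
width: 60.5
```

```bash
python3 - <<'E'
from g import *
s=show();top(-25,136,60,-90)
E
```

```text
t 13.85 pos [527.8 162.3 120.6] padxy [-25.8 137.6] relyaw -43.22 rp [3.127e+00 2.000e-03] F [0.7 0.2 0.2] Fpad [0.7 0.2] w 60.5 q [-0.22  0.64 -0.2   1.87  0.2   0.67 -1.24]
to [528.7 160.8  60. ] -> shift [ 1.8 -0.3 60.6] roll 46.78
```

>>> send_rows:
  commands:
    - [60, 2, 0, 0, 46.8]
    - [60, 2, 0, 10, 46.8]
    - [60, 2, 0, 30, 46.8]
    - [60, 2, 0, 45, 46.8]
    - [60, 2, 0, 60, 46.8]

```text
clock: 14.35
eef_pos: [527.9, 159.7, 58.9]
tool_rot: [3.128, -0.009, -1.442]
force: [0.0, -0.3, -0.7]
width: 60.2
```

>>> send_rows:
  commands:
    - [60, 0, 0, 15, 4]
    - [60, 0, 0, 30, 4]
    - [60, 0, 0, 40, 4]

```text
clock: 14.65
eef_pos: [526.2, 158.6, 16.9]
tool_rot: [3.126, -0.011, -1.512]
force: [-0.3, -0.4, 0.2]
width: 59.8
```

```bash
python3 - <<'E'
from g import *
s=show();top(-25,136,8,-90);top(5,136,8,-90)
E
```

```text
t 14.65 pos [526.2 158.6  16.9] padxy [-27.7 134. ] relyaw -90.34 rp [ 3.126 -0.011] F [-0.3 -0.4  0.2] Fpad [-0.4 -0.4] w 59.8 q [-0.37  0.8   0.03  1.93 -0.03  0.43 -1.83]
to [528.7 160.8   8. ] -> shift [-2.1 -2.8  8.8] roll -0.34
to [558.6 162.7   8. ] -> shift [ -2.3 -32.8   8.3] roll -0.34
```

>>> send_rows:
  commands:
    - [60, -1, -3, 5, -0.3]
    - [60, -1, -8, 9, -0.3]
    - [60, -1, -18, 9, -0.3]
    - [60, -1, -26, 9, -0.3]
    - [60, -1, -30, 9, -0.3]

```text
clock: 15.15
eef_pos: [558.2, 161.4, 8.1]
tool_rot: [3.129, -0.01, -1.507]
force: [0.4, -0.1, -0.5]
width: 60.2
```

>>> send_rows:
  commands:
    - [60, 0, -2, 0, 0]
    - [60, 0, -4, 0, 0]
    - [60, 0, -4, 0, 0]

```text
clock: 15.45
eef_pos: [558.8, 161.3, 7.9]
tool_rot: [3.122, -0.011, -1.506]
force: [-5.8, -1.9, 3.3]
width: 60.0
```

>>> send_rows:
  commands:
    - [60, 0, -2, 0, 0]
    - [60, 0, -2, 0, 0]

```text
clock: 15.65
eef_pos: [558.7, 161.2, 7.9]
tool_rot: [3.118, -0.012, -1.506]
force: [-5.6, 0.3, 3.8]
width: 59.6
```

>>> send_rows:
  commands:
    - [60, 0, -2, 0, 0]
    - [60, 0, -2, 0, 0]

```text
clock: 15.85
eef_pos: [558.6, 161.2, 7.9]
tool_rot: [3.114, -0.012, -1.505]
force: [-6.1, -0.8, 3.9]
width: 60.3
```

```bash
python3 - <<'E'
from g import *
s=show()
E
```

```text
t 15.85 pos [558.6 161.2   7.9] padxy [  4.9 134.4] relyaw -89.98 rp [ 3.114 -0.012] F [-6.1 -0.8  3.9] Fpad [-6.1 -0.4] w 60.3 q [-0.35  0.84  0.02  1.83 -0.03  0.5  -1.81]
```

>>> send_rows:
  commands:
    - [60, 0, 15, 0, 0]
    - [60, 0, 30, 0, 0]
    - [40, 0, 35, -50, 0]
    - [40, 0, 35, -90, 0]
    - [40, 0, 35, -110, 0]

```text
clock: 16.35
eef_pos: [529.6, 161.2, 122.4]
tool_rot: [3.121, -0.01, -1.506]
force: [0.1, -0.1, 0.4]
width: 39.9
```

```bash
python3 - <<'E'
from g import *
from h2 import *
s=show();top(-97,-161,100,-90)
t=ctrl.get_image("top");im=ctrl.get_image("scene")
c,R,k=ring("top",t,(923,282));print("ring",w(c),R,w2p(w(c)[0]))
for z in (18,22,25):print("dish",z,[(d,w2p(d[0])) for d in dish("top",t,z)])
for z in (24,25,26):print("dish sc",z,[(d,w2p(d[0])) for d in dish("scene",im,z)])
r=rect("top",t,25)[400:660,780:1120,::-1];r2=rect("scene",im,25)[400:660,780:1120,::-1];cv2.imwrite("pics/d1.png",np.hstack([np.clip(r*1.7,0,255).astype(np.uint8),r2]))
p=wells("scene",im,28);W=w(p);W=W[(W[:,1]>60)&(W[:,0]>570)];b=cv2.minAreaRect(W.astype(np.float32));print(len(W),b,w2p(b[0]))
E
```

```text
t 16.35 pos [529.6 161.2 122.4] padxy [-24.1 136.4] relyaw -90.0 rp [ 3.121 -0.01 ] F [ 0.1 -0.1  0.4] Fpad [ 0.1 -0.1] w 39.9 q [-0.37  0.63  0.04  1.86 -0.03  0.67 -1.83]
to [ 476.2 -140.3  100. ] -> shift [297.1  72.4  26.9] roll 0.0
ring [[ 618.68894492 -130.6921047 ]] 36.9368348330941 [  45.83080649 -160.71406078]
dish 18 [((array([ 524.9, -138. ]), 53.9, array([ 524.8, -137.5]), np.float64(51.6)), array([ -48.23487831, -161.90505401])), ((array([ 583.3, -292.5]), 72.4, array([ 583.8, -292.8]), np.float64(69.4)), array([-9.55512102e-03, -3.19876976e+02]))]
dish 22 [((array([ 524.8, -137.6]), 53.7, array([ 524.5, -137. ]), np.float64(51.5)), array([ -48.30864456, -161.49939585])), ((array([ 583.1, -291.7]), 71.8, array([ 583.5, -292. ]), np.float64(69.2)), array([-1.57087614e-01, -3.19065660e+02]))]
dish 25 [((array([ 524.8, -137.2]), 53.6, array([ 524.5, -137. ]), np.float64(51.3)), array([ -48.28262264, -161.10024318])), ((array([ 583.1, -290.8]), 71.9, array([ 583.2, -291. ]), np.float64(69.1)), array([-9.85382880e-02, -3.18167566e+02]))]
dish sc 24 [((array([ 531.2, -128.2]),
[... 324 characters left out ...]
20156084])), ((array([ 597.9, -275.8]), 81.7, array([ 598.6, -275.9]), np.float64(71.1)), array([  15.64593286, -304.16215212]))]
dish sc 26 [((array([ 533., -127.]), 64.1, array([ 534.2, -127.8]), np.float64(55.5)), array([ -39.43643373, -151.45529933])), ((array([ 598.8, -274.9]), 81.4, array([ 599.5, -275. ]), np.float64(70.9)), array([  16.60257571, -303.32260793]))]
19 ((611.2505493164062, 166.65814208984375), (58.23432159423828, 96.82559204101562), 3.7534854412078857) [ 57.75223055 136.49021013]h2.py:27: RuntimeWarning: divide by zero encountered in divide
  amb=(d[...,0]-d[...,2])/d[...,0]
h2.py:27: RuntimeWarning: invalid value encountered in divide
  amb=(d[...,0]-d[...,2])/d[...,0]
```

View pics/d1.png

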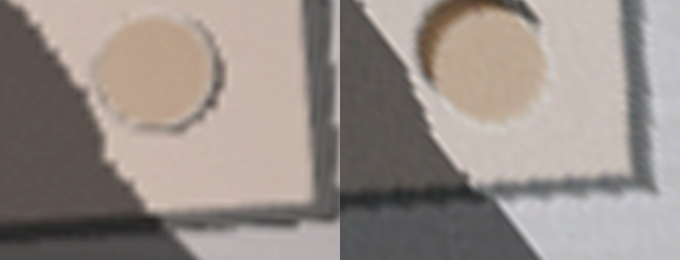

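>>> send_rows:
  commands:
    - [40, 297, 72, 0, 0]
    - [40, 297, 72, 0, 0]
    - [40, 297, 72, 0, 0]
    - [40, 297, 72, 0, 0]
    - [40, 297, 72, 0, 0]

```text
clock: 16.95
eef_pos: [486.2, -88.1, 124.6]
tool_rot: [3.124, -0.01, -1.506]
force: [1.3, -1.0, -0.1]
width: 40.2
```

>>> send_rows:
  commands:
    - [40, 60, 14, 0, 0]
    - [40, 60, 14, 0, 0]
    - [40, 60, 14, 0, 0]
    - [40, 60, 14, 20, 0]
    - [40, 60, 14, 50, 0]

```text
clock: 17.45
eef_pos: [477.7, -147.7, 75.7]
tool_rot: [3.129, -0.01, -1.503]
force: [0.3, 0.1, -0.5]
width: 40.1
```

```bash
python3 - <<'E'
from g import *
s=show();top(-97,-160.3,20,-90)
E
```

```text
t 17.45 pos [ 477.7 -147.7   75.7] padxy [ -95.9 -168.5] relyaw -89.86 rp [ 3.129 -0.01 ] F [ 0.3  0.1 -0.5] Fpad [0.3 0.1] w 40.1 q [ 0.24  0.65 -0.01  2.05  0.04  0.45 -1.31]
to [ 476.1 -139.6   20. ] -> shift [-8.7  0.3 55.7] roll 0.14
```

>>> send_rows:
  commands:
    - [40, -8, 0, 15, 0]
    - [40, -8, 0, 30, 0]
    - [40, -8, 0, 45, 0]
    - [40, -8, 0, 60, 0]
    - [40, -8, 0, 62, 0]

```text
clock: 17.95
eef_pos: [475.9, -137.6, 11.8]
tool_rot: [3.126, -0.008, -1.5]
force: [-0.4, 0.2, -0.3]
width: 40.1
```

```bash
python3 - <<'E'
from g import *
from h import *
s=show();top(-97,-160.3,9,-90)
a=ctrl.get_image("scene")[140:230,205:340,::-1];cv2.imwrite("pics/s17.png",cv2.resize(a,None,fx=5.5,fy=5.5,interpolation=cv2.INTER_CUBIC))
E
```

```text
t 17.95 pos [ 475.9 -137.6   11.8] padxy [ -97.1 -158.3] relyaw -89.68 rp [ 3.126 -0.008] F [-0.4  0.2 -0.3] Fpad [-0.4  0.3] w 40.1 q [ 0.22  0.77 -0.    2.08  0.04  0.31 -1.32]
to [ 476.1 -139.6    9. ] -> shift [ 2.  -0.1  2.8] roll 0.32
```

View pics/s17.png

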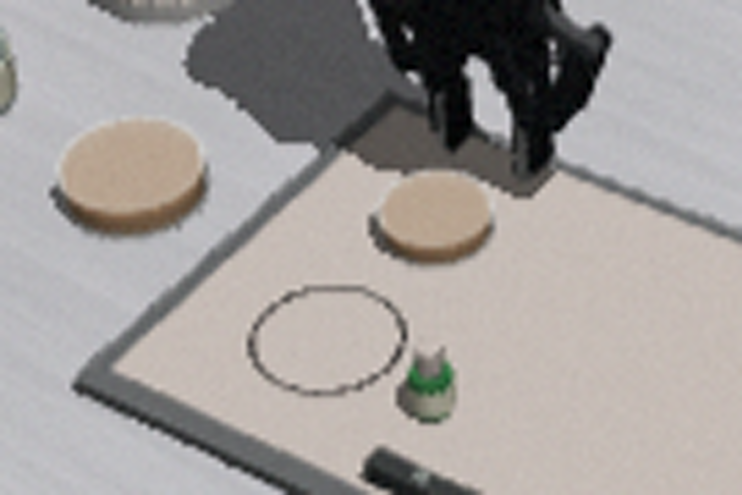

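>>> send_rows:
  commands:
    - [40, 2, 0, 3, 0.3]
    - [40, 2, 0, 5.5, 0.3]
    - [40, 2, -8, 5.5, 0.3]
    - [40, 2, -14, 5.5, 0.3]
    - [40, 2, -20, 5.5, 0.3]

```text
clock: 18.5
eef_pos: [497.4, -138.7, 7.0]
tool_rot: [3.128, -0.008, -1.506]
force: [-0.1, 0.1, 0.2]
width: 40.0
```

```bash
python3 - <<'E'
from g import *
from h import *
s=show();top(12.6,-160.3,6.5,-90)
a=ctrl.get_image("scene")[140:230,205:340,::-1];cv2.imwrite("pics/s18.png",cv2.resize(a,None,fx=5.5,fy=5.5,interpolation=cv2.INTER_CUBIC))
E
```

```text
t 18.5 pos [ 497.4 -138.7    7. ] padxy [ -75.7 -160.8] relyaw -90.0 rp [ 3.128 -0.008] F [-0.1  0.1  0.2] Fpad [-0.1  0.1] w 40.0 q [ 0.21  0.79 -0.    2.03  0.04  0.34 -1.33]
to [ 585.5 -132.4    6.5] -> shift [ -0.5 -88.3  -0.7] roll -0.0
```

View pics/s18.png

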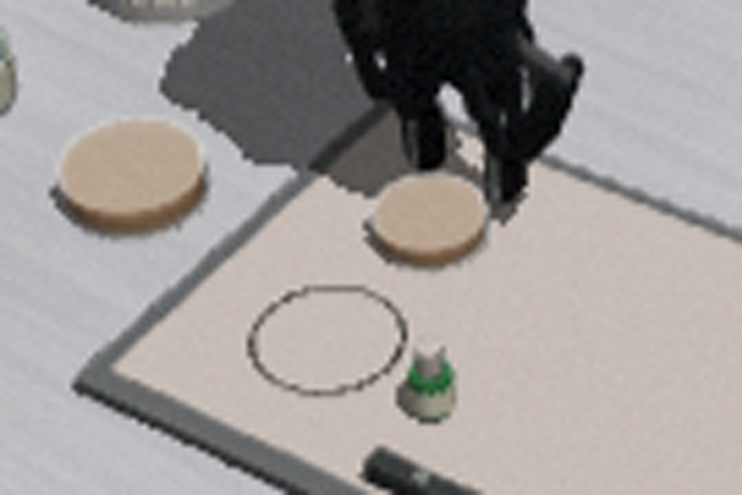

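Cradled and moving. I keep pushing slowly and stop short of the ring centre to check.

>>> send_rows:
  commands:
    - [40, 0, -7, 0, 0]
    - [40, 0, -14, 0, 0]
    - [40, 0, -21, 0, 0]
    - [40, 0, -28, 0, 0]
    - [40, 0, -35, 0, 0]

```text
clock: 19.05
eef_pos: [534.2, -136.3, 6.6]
tool_rot: [3.13, -0.009, -1.505]
force: [-0.1, -0.3, 0.9]
width: 40.4
```

>>> send_rows:
  commands:
    - [40, 0, -7, 0, 0]
    - [40, 0, -14, 0, 0]
    - [40, 0, -21, 0, 0]
    - [40, 0, -28, 0, 0]
    - [40, 0, -34, 0, 0]

```text
clock: 19.55
eef_pos: [568.8, -134.0, 6.1]
tool_rot: [3.13, -0.009, -1.505]
force: [-0.8, -0.4, 0.1]
width: 39.4
```

```bash
python3 - <<'E'
from g import *
from h2 import *
s=show();top(12.6,-160.3,6.5,-90)
im=ctrl.get_image("scene")
a=im[140:230,205:340,::-1];cv2.imwrite("pics/s19.png",cv2.resize(a,None,fx=5.5,fy=5.5,interpolation=cv2.INTER_CUBIC))
E
```

```text
t 19.55 pos [ 568.8 -134.     6.1] padxy [  -4.2 -160.7] relyaw -89.97 rp [ 3.13  -0.009] F [-0.8 -0.4  0.1] Fpad [-0.8 -0.4] w 39.4 q [ 0.18  0.84  0.    1.84  0.02  0.47 -1.35]
to [ 585.5 -132.4    6.5] -> shift [ -0.4 -16.7  -0.6] roll 0.03
```

View pics/s19.png

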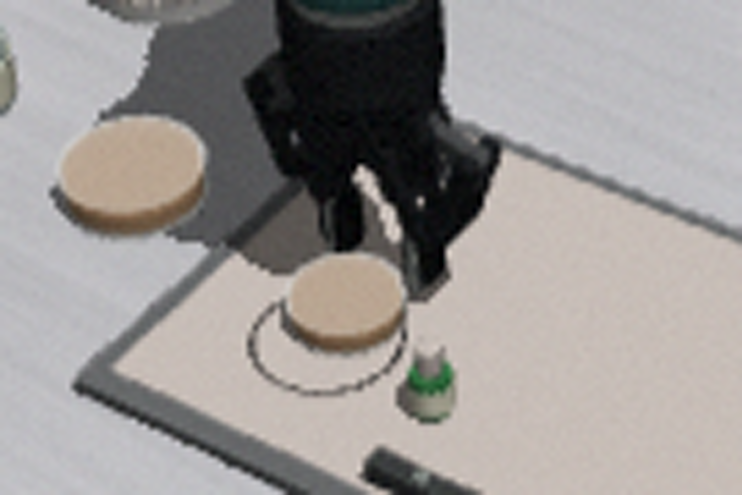

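>>> send_rows:
  commands:
    - [40, 0, -5, 0, 0]
    - [40, 0, -9, 0, 0]
    - [40, 0, -12, 0, 0]
    - [40, 0, -13, 0, 0]
    - [40, 0, -13, 0, 0]

```text
clock: 20.1
eef_pos: [583.2, -132.9, 6.1]
tool_rot: [3.132, -0.009, -1.505]
force: [-0.0, -0.2, 0.7]
width: 39.8
```

```bash
python3 - <<'E'
from g import *
from h2 import *
s=show();top(12.6,-160.3,6.5,-90)
im=ctrl.get_image("scene")
a=im[140:230,205:340,::-1];cv2.imwrite("pics/s20.png",cv2.resize(a,None,fx=5.5,fy=5.5,interpolation=cv2.INTER_CUBIC))
# expected outlines: dish base rim circle at z 10 and the ring for measured px
for d in dish("scene",im,25):print(d,w2p(d[0]))
r=rect("scene",im,25)[180:460,760:1060,::-1];r2=rect("scene",im,10)[180:460,760:1060,::-1];cv2.imwrite("pics/d2.png",np.hstack([r,r2]))
E
```

```text
t 20.1 pos [ 583.2 -132.9    6.1] padxy [  10.3 -160.6] relyaw -89.95 rp [ 3.132 -0.009] F [-0.  -0.2  0.7] Fpad [-0.1 -0.2] w 39.8 q [ 0.17  0.85  0.    1.8   0.02  0.5  -1.35]
to [ 585.5 -132.4    6.5] -> shift [-0.3 -2.3 -0.5] roll 0.05
(array([ 404.8, -306.5]), 66.8, array([ 405.2, -303.8]), np.float64(43.7)) [-179.04220452 -322.23503689]
(array([ 598.4, -277.5]), 83.1, array([ 598.4, -276.8]), np.float64(71.6)) [  16.03428054 -305.8910784 ]
(array([ 622.7, -124.8]), 62.7, array([ 622.9, -124.6]), np.float64(54.5)) [  50.21667466 -155.09537577]h2.py:27: RuntimeWarning: divide by zero encountered in divide
  amb=(d[...,0]-d[...,2])/d[...,0]
h2.py:27: RuntimeWarning: invalid value encountered in divide
  amb=(d[...,0]-d[...,2])/d[...,0]
```

View pics/s20.png

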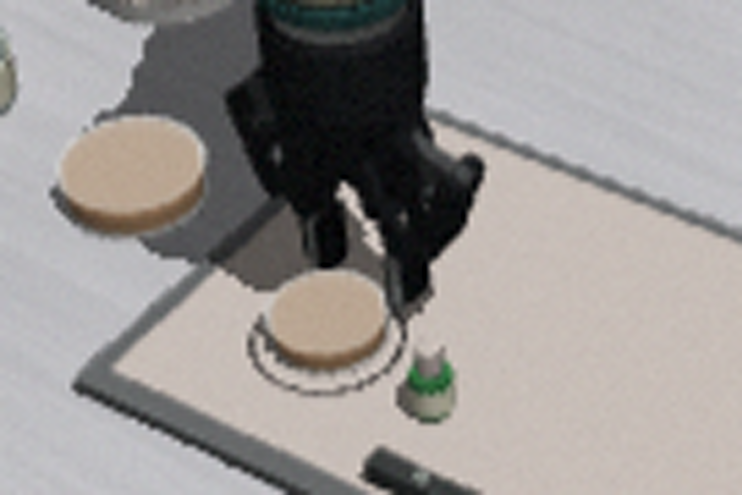

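View pics/d2.png

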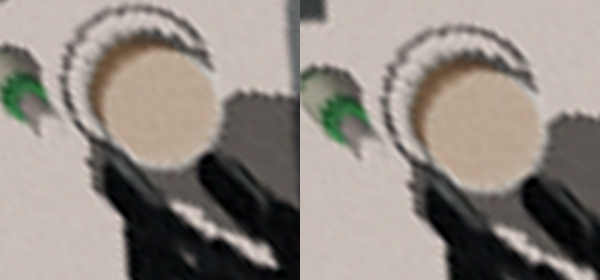

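>>> send_rows:
  commands:
    - [40, 0, -1.5, 0, 0]
    - [40, 0, -2.5, 0, 0]
    - [40, 0, -2.5, 0, 0]

```text
clock: 20.45
eef_pos: [585.7, -132.8, 6.1]
tool_rot: [3.132, -0.009, -1.505]
force: [0.3, 0.4, -0.3]
width: 39.8
```

>>> send_rows:
  commands:
    - [40, 0, 4, 0, 0]
    - [40, 0, 15, 0, 0]
    - [40, 0, 30, 0, 0]
    - [40, 0, 40, -30, 0]
    - [40, 0, 45, -80, 0]

```text
clock: 20.95
eef_pos: [537.3, -134.6, 84.3]
tool_rot: [3.123, -0.007, -1.505]
force: [1.0, -0.3, -0.2]
width: 39.8
```

>>> send_rows:
  commands:
    - [40, -150, 60, -60, 0]
    - [40, -200, 60, -60, 0]
    - [40, -200, 60, -60, 0]
    - [40, -200, 60, -60, 0]
    - [40, -200, 60, -60, 0]

```text
clock: 21.45
eef_pos: [463.5, 66.5, 145.1]
tool_rot: [3.124, -0.004, -1.499]
force: [0.8, -0.7, -0.2]
width: 40.1
```

```bash
python3 - <<'E' 2>/dev/null
from g import *
from h2 import *
s=show()
t=ctrl.get_image("top");im=ctrl.get_image("scene")
for n,i in(("top",t),("scene",im)):
  c,R,k=ring(n,i,(923,282));print("ring",w(c),R,k)
for d in dish("top",t,24):print(d,w2p(d[0]))
r=rect("scene",im,25)[180:460,760:1060,::-1];r2=rect("top",t,25)[180:460,760:1060,::-1];
for a in(r,np.clip(r2*1,0,255)): pass
r=np.ascontiguousarray(r);r2=np.clip(r2*1.7,0,255).astype(np.uint8)
cv2.imwrite("pics/d3.png",cv2.resize(np.hstack([r,r2]),None,fx=1.3,fy=1.3))
a=im[145:295,205:440,::-1];cv2.imwrite("pics/s21.png",cv2.resize(a,None,fx=3.4,fy=3.4,interpolation=cv2.INTER_CUBIC))
E
```

```text
t 21.45 pos [463.5  66.5 145.1] padxy [-96.2  46.1] relyaw -89.62 rp [ 3.124 -0.004] F [ 0.8 -0.7 -0.2] Fpad [ 0.8 -0.7] w 40.1 q [-0.22  0.5   0.03  2.07 -0.02  0.59 -1.68]
ring [[ 618.98607407 -130.31247802]] 36.72462221687284 4717
ring [[ 619.27831776 -129.15678091]] 37.02189707522631 2942
(array([ 583.4, -291.3]), 72.0, array([ 583.2, -291.2]), np.float64(69.4)) [ 1.68298816e-01 -3.18686024e+02]
(array([ 616.1, -132.3]), 53.7, array([ 616.5, -131.8]), np.float64(51.8)) [  43.14274444 -162.15012674]
```

View pics/d3.png

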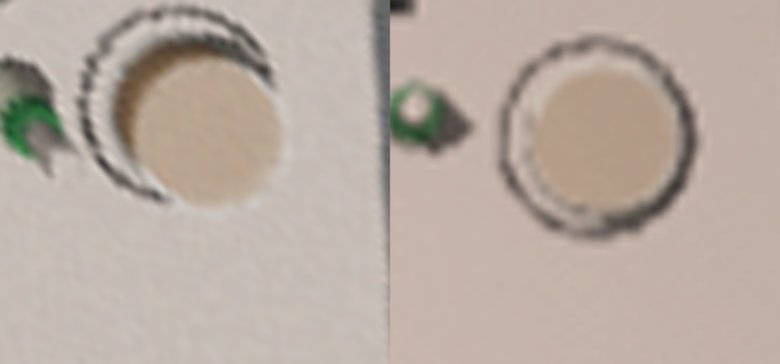

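View pics/s21.png

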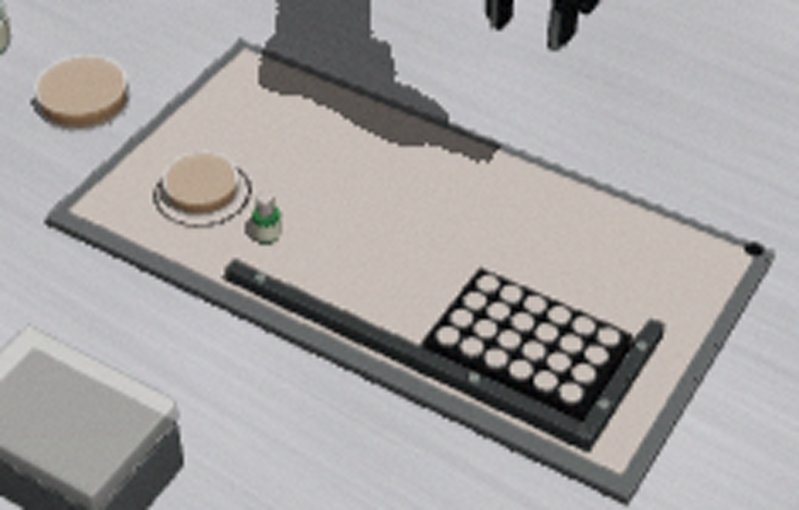

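```bash
python3 - <<'E' 2>/dev/null
from g import *
from h2 import *
t=ctrl.get_image("top");im=ctrl.get_image("scene")
out=[]
for n,i,g in(("scene",im,1.2),("top",t,2.0)):
  r=rect(n,i,10)[190:390,820:1020,::-1];r=np.clip(r*g,0,255).astype(np.uint8)
  r=cv2.resize(r,None,fx=2,fy=2)
  c,R,k=ring(n,i,(923,282));c=(c-[820,190])*2;print(c)
  r=np.ascontiguousarray(r)
  cv2.circle(r,tuple(np.int32(c.round())),120,(255,0,0),1);cv2.circle(r,tuple(np.int32(c.round())),2,(255,0,0),1)
  # lid outline (z=25, r30) if centred on ring, drawn on this plane
  a=np.linspace(0,6.283,90);cw=w(c/2+[820,190])[0]
  X=np.c_[cw[0]+30*np.cos(a),cw[1]+30*np.sin(a),np.full(90,25.)]
  o=P[n]["cam_to_world"][:3,3];d=X-o;G=o+d*((10-o[2])/d[:,2])[:,None]
  px=np.c_[(330-G[:,1])*2-820,(760-G[:,0])*2-190]*2
  cv2.polylines(r,[np.int32(px)],True,(0,0,255),1)
  out.append(r)
cv2.imwrite("pics/d4.png",np.hstack(out))
E
```

```text
[196.63849519 182.97938841]
[201.26349283 184.08920867]
```

View pics/d4.png

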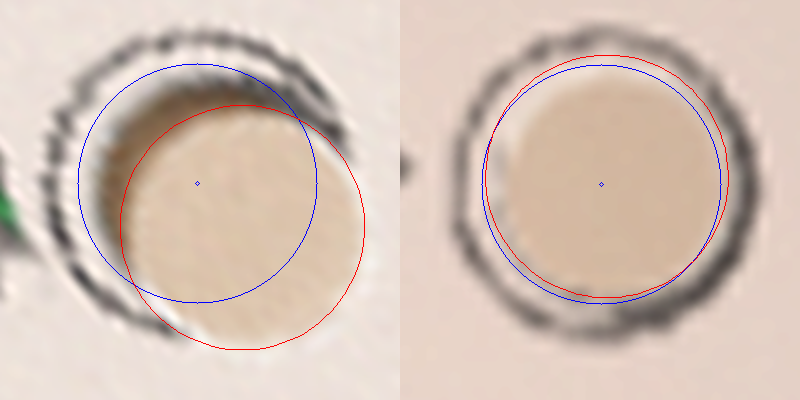

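```bash
python3 - <<'E' 2>/dev/null
from g import *
top(-40,-159.5,100,-90);top(-40,-159.5,7,-90)
E
```

```text
to [ 533.  -135.1  100. ] -> shift [199.8 -55.2  44.7] roll 0.05
to [ 533.  -135.1    7. ] -> shift [199.1 -56.9 137.7] roll 0.05
```

The scene view and the arm position put the dish within about 1 mm of the ring centre. The top view puts it about 3 mm short. I'll add one small nudge of about 1 mm in +x and +y.

>>> send_rows:
  commands:
    - [40, 200, -55, 30, 0]
    - [40, 200, -55, 30, 0]
    - [40, 200, -55, 30, 0]
    - [40, 200, -55, 30, 0]
    - [40, 200, -56, 60, 0]

```text
clock: 22.15
eef_pos: [536.7, -146.8, 86.1]
tool_rot: [3.132, -0.015, -1.517]
force: [0.8, -0.5, -0.4]
width: 40.4
```

```bash
python3 - <<'E' 2>/dev/null
from g import *
show();top(-40,-159.5,7,-90)
E
```

```text
t 22.15 pos [ 536.7 -146.8   86.1] padxy [ -37.1 -171.4] relyaw -90.65 rp [ 3.132 -0.015] F [ 0.8 -0.5 -0.4] Fpad [ 0.7 -0.6] w 40.4 q [ 0.2   0.68  0.01  1.89  0.02  0.57 -1.32]
to [ 533.  -135.1    7. ] -> shift [-13.1   2.3  78.9] roll -0.65
```

>>> send_rows:
  commands:
    - [40, -13, 2, 20, -0.6]
    - [40, -13, 2, 45, -0.6]
    - [40, -13, 2, 65, -0.6]
    - [40, -13, 2, 77, -0.6]
    - [40, -13, 2, 78, -0.6]

```text
clock: 22.65
eef_pos: [531.7, -136.6, 6.2]
tool_rot: [3.128, -0.015, -1.509]
force: [0.9, 0.2, -0.4]
width: 39.8
```

```bash
python3 - <<'E' 2>/dev/null
from g import *
show();top(13.8,-159.7,6.5,-90)
E
```

```text
t 22.65 pos [ 531.7 -136.6    6.2] padxy [ -41.4 -160.9] relyaw -90.17 rp [ 3.128 -0.015] F [ 0.9  0.2 -0.4] Fpad [0.9 0.2] w 39.8 q [ 0.18  0.81  0.01  1.94  0.02  0.4  -1.34]
to [ 586.7 -131.8    6.5] -> shift [ -1.4 -55.2  -1.1] roll -0.17
```

>>> send_rows:
  commands:
    - [40, -1.4, -12, 0, -0.2]
    - [40, -1.4, -24, 0, -0.2]
    - [40, -1.4, -36, 0, -0.2]
    - [40, -1.4, -43, 0, -0.2]
    - [40, -1.4, -48, 0, -0.2]

```text
clock: 23.15
eef_pos: [580.3, -132.7, 6.2]
tool_rot: [3.129, -0.015, -1.506]
force: [0.7, -0.1, 0.5]
width: 40.1
```

```bash
python3 - <<'E' 2>/dev/null
from g import *
show();top(13.8,-159.7,6.5,-90)
E
```

```text
t 23.15 pos [ 580.3 -132.7    6.2] padxy [   7.4 -160.3] relyaw -90.0 rp [ 3.129 -0.015] F [ 0.7 -0.1  0.5] Fpad [ 0.7 -0.1] w 40.1 q [ 0.16  0.85  0.01  1.81  0.02  0.49 -1.35]
to [ 586.7 -131.8    6.5] -> shift [-0.5 -6.4 -0.4] roll 0.0
```

>>> send_rows:
  commands:
    - [40, -0.6, -3, 0, 0]
    - [40, -0.6, -5, 0, 0]
    - [40, -0.6, -6.4, 0, 0]
    - [40, -0.6, -6.4, 0, 0]

```text
clock: 23.55
eef_pos: [586.4, -131.8, 6.1]
tool_rot: [3.129, -0.015, -1.506]
force: [0.4, -0.3, -0.7]
width: 40.2
```

>>> send_rows:
  commands:
    - [40, 0, 4, 0, 0]
    - [40, 0, 15, 0, 0]
    - [40, 0, 30, 0, 0]
    - [40, 0, 40, -30, 0]
    - [40, 0, 45, -80, 0]

```text
clock: 24.05
eef_pos: [537.9, -133.1, 84.4]
tool_rot: [3.12, -0.014, -1.506]
force: [1.2, -0.2, -0.8]
width: 39.9
```

>>> send_rows:
  commands:
    - [40, -150, 60, -60, 0]
    - [40, -200, 60, -60, 0]
    - [40, -200, 60, -60, 0]
    - [40, -200, 60, -60, 0]
    - [40, -200, 60, -60, 0]

```text
clock: 24.55
eef_pos: [464.2, 68.4, 143.9]
tool_rot: [3.12, -0.011, -1.5]
force: [0.3, -0.4, -0.1]
width: 39.9
```

```bash
python3 - <<'E' 2>/dev/null
from g import *
from h2 import *
s=show()
t=ctrl.get_image("top");im=ctrl.get_image("scene")
out=[]
for d in dish("top",t,24):print(d)
p=wells("scene",im,28);W=w(p);W=W[(W[:,1]>60)&(W[:,0]>570)];b=cv2.minAreaRect(W.astype(np.float32));print(len(W),b,w2p(b[0]))
for n,i,g in(("scene",im,1.2),("top",t,2.0)):
  r=rect(n,i,10)[190:390,820:1020,::-1];r=np.clip(r*g,0,255).astype(np.uint8)
  r=cv2.resize(r,None,fx=2,fy=2)
  c,R,k=ring(n,i,(923,282));print(w(c),R);c=(c-[820,190])*2
  r=np.ascontiguousarray(r)
  cv2.circle(r,tuple(np.int32(c.round())),120,(255,0,0),1)
  a=np.linspace(0,6.283,90);cw=w(c/2+[820,190])[0]
  X=np.c_[cw[0]+30*np.cos(a),cw[1]+30*np.sin(a),np.full(90,25.)]
  o=P[n]["cam_to_world"][:3,3];d=X-o;G=o+d*((10-o[2])/d[:,2])[:,None]
  px=np.c_[(330-G[:,1])*2-820,(760-G[:,0])*2-190]*2
  cv2.polylines(r,[np.int32(px)],True,(0,0,255),1)
  out.append(r)
cv2.imwrite("pics/d5.png",np.hstack(out))
cv2.imwrite("pics/s22.png",im[:,:,::-1])
E
```

```text
t 24.55 pos [464.2  68.4 143.9] padxy [-95.4  48. ] relyaw -89.67 rp [ 3.12  -0.011] F [ 0.3 -0.4 -0.1] Fpad [ 0.2 -0.4] w 39.9 q [-0.24  0.5   0.04  2.07 -0.02  0.59 -1.68]
(array([ 583.3, -291. ]), 72.1, array([ 583.2, -291. ]), np.float64(69.3))
(array([ 617.2, -131.4]), 53.7, array([ 617., -131.]), np.float64(51.8))
20 ((611.191162109375, 166.61892700195312), (58.39558029174805, 96.82952117919922), 3.765249252319336) [ 57.69041801 136.45494154]
[[ 619.27279162 -129.14104903]] 37.0210484597353
[[ 618.88303847 -130.27277788]] 36.8130903929752
```

View pics/d5.png

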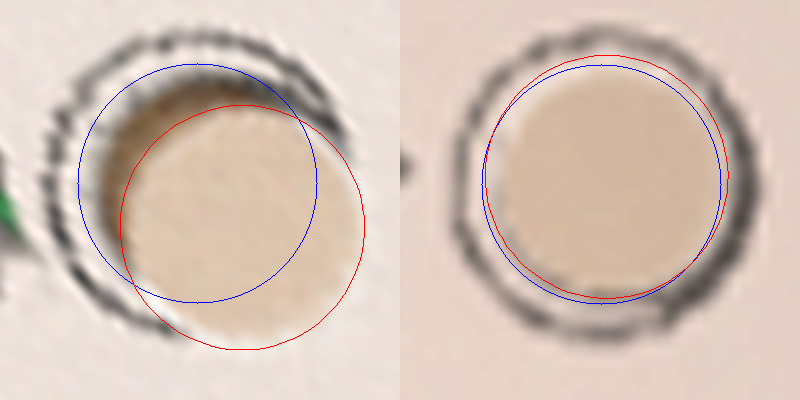

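View pics/s22.png

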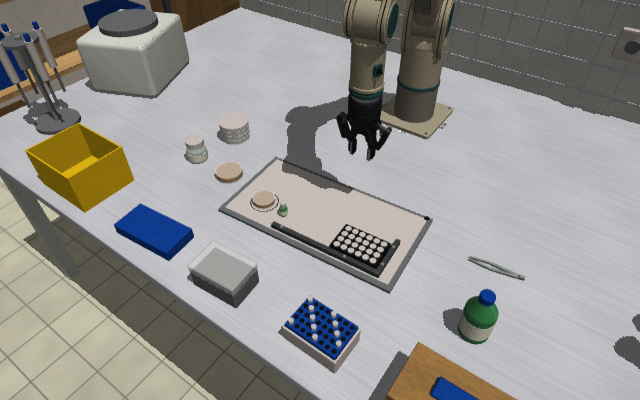

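Both objects are in place, the vial hasn't moved, and the arm is clear of everything. I'm handing in.

```bash
python3 -c "
from cell import ctrl
print(ctrl.finish_job())"
```

```text
the job is handed in; nothing more can be done
None
```

The well plate is home in the corner and the dish sits inside the printed ring. I handed the job in at about 24.7 s with the arm clear. I pushed the plate first: onto the fence, along it to the side stop, then against the fence again. After that I pushed the 60 mm dish onto the ring, with one small nudge to finish.

**Plate:** its last measured yaw was 3.77°, against 3.73° for the pad. Its centre was at about pad x 57.7, y 136.5 mm; the target is 57, 136. The arm felt a firm stop of about 6–7 N against both the fence and the side stop.

**Dish:** it is wholly inside the ring, but the checks disagree slightly on how central it is. The scene camera and the arm position put it about 1 mm from the centre, while the top camera puts it about 2 mm short.

**Problems on the way:** the first plate push went just over the top of the plate because the opened fingertips stood higher than I expected. There was no measurable force and the plate didn't move, so I lowered the fingers and pushed again. The vial and the other bystanders look unmoved in the last picture; I did not measure them.

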